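# Clear the spoon, click the steam cooker shut, switch it on

### The job

The eggs are in the small steam cooker, but the wooden spoon still lies across its open rim. Lay the spoon on its pale wooden rest, bowl in the round dish and handle along the tongue; then swing the sprung lid shut and press it until its catch snaps and holds by itself, and last push the cook lever on the cooker's front fully down. Do not shift or tip the mug, the jars, the bottle, the glass or the pepper mill standing around, and leave the rest about where it stands.

Things in the scene. Friction and masses are not known exactly. Their poses are not given: they have to be found in the camera images.
- cooker: Small round white electric steam cooker with brown eggs in it; it cannot be shoved. Origin under its centre; front (console, lever, catch) faces its own -x, lid hinge at its +x side, away from the robot. Shell radius 100 mm (109 mm over grips at +y and -y), 14 mm wall, open rim at z = 138 mm. Console 96 mm wide, 97 mm high, front face at x = -137 mm. Catch: see cooker_rim.
- cooker_rim (a point): Centre of the open rim, 138 mm above the cooker's origin, same axes. The catch, a sprung steel hook 26 mm wide, stands outside the rim at the front: x = -105 to -112 mm, its top 5 mm above the rim. Hinge ears at the back reach x = 119 mm, 13 mm above the rim.
- cooker_lid (a joint): Lid angle, rad: 0 shut, growing as it opens (limit 1.3; starts 0.95 to 1.25). A balancing spring and friction keep it about where it is when open; near shut the spring lifts it with about 2 N at the pad. The catch resists from about 0.06 rad and snaps over at about 0.03: 7 to 12 N straight down on the pad. It then holds the lid below 0.012. An unlatched lid springs up again.
- lid_hinge (a point): Middle of the lid's hinge line: x = 105 mm, z = 142 mm in the cooker's frame; the line is the cooker's y axis. This frame turns with the lid: its -x runs along the lid to the front edge. In it the lid is a white dome 201 mm across, centred 105 mm from the hinge, underside z = -3 mm, top z = 10 mm at the edge to 28 mm in the middle (grey vent to 32 mm).
- lid_pad (a point): Centre of the top face of the grey thumb pad (30 mm along x, 56 mm wide, flat) on the lid's front edge: 190 mm from the hinge line and 22 mm above it in the lid's frame; the pad ends 205 mm from the hinge. Push the lid over here from behind, and press it down here. With the lid shut it is 164 mm above the cooker's base.
- cook_lever (a joint): Angle of the cook lever, rad: 0 up (start), 0.5 fully down (limit). It takes 2 to 3 N and stays where it is left.
- lever_tip (a point): Point to press on top of the black cook lever, a paddle 28 mm wide that sticks out 42 mm from the console's front, hinged at x = -136 mm, z = 78 mm in the cooker's frame. The point is 31 mm out from that hinge and goes down about 16 mm, from 91 to 75 mm above the cooker's base. A hand straight above it just clears the lid and catch; leaning it back a little towards the robot helps.
- spoon: Wooden spoon, 310 mm long, about 30 to 70 g, lying flat across the cooker's rim in front of the lid. Origin at mid length on its underside; +x runs to the bowl end (155 mm), -x to the handle end, +z up. Bowl 47 mm wide, handle 10 to 15 mm wide and 11 mm thick. It balances at about x = +30 mm.
- spoon_bowl (a point): Middle of the spoon's bowl: x = +122 mm, 6 mm above the underside.
- spoon_grip (a point): Point on the spoon's handle, x = -105 mm, 6 mm above the underside, where it overhangs the cooker's +y side (left, seen from the robot), clear of the lid. 15 mm wide here: pinch it across from above.
- spoon_rest: Spoon rest of pale wood, loose, 0.45 kg: a round dish (radius 55 mm, floor 5 mm thick, rounded rim to 12 mm) with a flat tongue (58 mm wide, floor 5 mm, beads along both sides to 11 mm, 44 mm between them) that leaves the dish along the rest's -x and ends 163 mm from the dish's centre. Origin under the dish's centre. The spoon's handle sticks out past the tongue.
- rest_dish (a point): Centre of the dish's floor, 5 mm above what the rest stands on (the steel drainer lies 2 mm above the tiles); same axes as the rest.
- mug: Green and white mug, 78 x 116 mm over its handle, 101 mm high, origin under its middle; in a row of three at the right of the cooker (bystander).
- honey: Squat glass jar with black lid, 65 mm across, 86 mm high, origin under its middle; in the row at the right (bystander).
- oil_bottle: Tall square glass bottle, 61 mm wide, 268 mm high, origin under its middle; in the row at the right (bystander).
- glass: Drinking glass, 81 mm across, 91 mm high, origin under its middle; behind the cooker, to the left (bystander).
- pepper_mill: Wooden pepper mill, 58 mm across, 170 mm high, origin under its middle; behind, to the left (bystander).
- spice_jar: Small spice jar with a black cap, 41 mm across, 105 mm high, origin under its middle; close to the cooker's left side, towards its back (bystander).

How it is judged:
By the outcome, as a careful person would: the job done as asked, in the order asked, and still so for the second after the job is handed in, with the robot touching nothing.
It also fails if it takes over 64 s, if anything falls off the work surface, if the arm or the gripper's body presses on something with over 40 N, if the wrist force passes 120 N, or if a joint passes its speed limit or range.

### The arm

A 6-joint arm with a two-finger parallel gripper is mounted at the origin on a cart in front of the work surface, level with it; the furniture and walls round the work are solid. World frame = base frame: x ahead of the robot, y to its left, z up, the work surface at z = 0. Lengths are in mm, angles in degrees, forces in N, time in s.
With the tool pointing down it reaches from about 300 to 850 mm from the base axis. Payload 4.2 kg.
Tool frame: the origin (TCP) lies on the centre line of the jaws, within the pads' length; the fingertips stand 14 mm ahead of it and the grasp point (between the pads) lies 5 mm behind it (env.finger_overhang is the z of the fingertips in the tool frame, in mm); z points along the fingers, y is the line along which they close (so a half turn about z gives the same grasp; the last joint's range is limited). The gripper opens to 91 mm and grips with 3 to 60 N. Pads are 32 mm wide; open, the fingers measure 118 mm over their backs; the gripper's body (76 mm by 178 mm) begins 60 mm behind the grasp point.
Start: joints at [65.031, 18.312, 89.639, -0, 72.044, -1.146], TCP at [232.259, 526.021, 227.976] pointing down, gripper open.
Joint ranges: [-177.97, 177.97], [-48.28, 115.42], [12.27, 149.76], [-77.06, 257.06], [2.81, 150.46], [-146.56, 146.56]. Speed limits (degrees/s): [147.25, 147.25, 180, 180, 180, 180].

### API

Orientations are given as [roll, pitch, yaw] about the fixed x, y, z axes, in that order (R = Rz(yaw) Ry(pitch) Rx(roll)).
In Python, from workcell import sensors, viewer, env gives the robot as it stands. The module is installed in compiled form; this text tells all that it offers.
- The arm moves only by the tool step_arm, never from a script. Its argument "plan" is one flat list of numbers, 6 for each row, row after row: the shift along the tool's x, y, z in cm, then the turn, a rotation vector about the tool's x, y, z in rad. In form: [x, y, z, wx, wy, wz, x, y, z, wx, wy, wz, ...]. A call has 1 to 5 rows; each row shifts and turns the commanded pose from where the row before left it, along the tool's axes as they then stand; what a row does not reach is not made up. A row lasts 1/12 s, in which the tool goes at most 41.7 mm and 7.16 degrees, less where a joint would pass 70% of its speed; a pose out of reach is approached as far as the arm can. A call is refused whole if a number of a shift passes 4.17 or a number of a turn 0.125, either way. A call with a gripper value outside its range is refused whole. "hand" is the finger opening in cm, from 0 to 9.12, set as the call begins (left out, the last holds). The fingers move at their own pace and stop on an object; "newtons" is the grip in N (left out, the last holds). Time passes only in rows, so rows that do not move let the fingers close. It gives the time, the measured TCP pose, the force, the opening and the grip force at its end, in the units of the state.
- sensors.state(): the state, without advancing time (a new reading comes with each control period).
- viewer.grab_frame(name): name is "side" or "top" or "wrist"; returns a dict with "img" (384x512x3 uint8, red, green, blue), "fx", "fy", "cx", "cy" (pixels), "k1" (the pictures are not rectified: a ray, as slopes to the right and down, at radius r is drawn at 1 + k1 r^2 times it, then the intrinsics apply), "position" and "attitude" of the camera in the world. Camera axes: x right, y down, z forward; pixel columns grow to the right and rows downward; lengths in mm; the calibration is good to about 2 mm. A picture is of the moment at which its call begins. There is no depth.
- env.job_done(): hands the job in; it is judged then, once.
Trained networks look in a picture, given as the dict that the camera call returned (one of the last four; its "shot" number tells which), for a name from the list of things; names that differ only in an ending like _2 or _b are one class to them, and where a whole thing is asked for, a point or a joint stands for the part that bears it (a point fixed in the world has none). Each returns a list of dicts, best first, with "score" (0 to 1); they miss things now and then, are a little off and sometimes report something else, mostly with a low value. They report only what shows in the picture. A call takes as long as a camera call.
- viewer.boxes_of(name, picture): "location" ([column, row] in pixels, amid what is visible of it).
- viewer.pinpoint(name, picture): "location" ([column, row] in pixels: a listed point, or the origin of a listed thing).
The state is a dict: "time_s": time; "qpos": joint angles; "qvel": joint speeds; "effort": joint torques, N m; "ee_pos": TCP position; "ee_rot": TCP orientation; "force": force on the tool from outside, world axes, zero at the start; "torque": the same for the moment, N m; "gripper_width": finger opening in mm; "gripper_force": force on a finger pad.
Only numpy, scipy, OpenCV 4.12 (cv2) and the standard library are available. Lean on these libraries where they do the work, as an engineer would, in place of code of your own. Each camera call takes 0.05 s, during which the arm holds its last target. There are 200 camera calls.

## Working session

There is one attempt and no reset: what is moved stays moved. The work goes in short steps, Python scripts to look and compute and a tool call to move; the robot and the scene stay as the last step left them, time stands still between calls to the robot, and variables do not carry over. Pictures are saved under pics/ and viewed, at most 10 in all, crops included, and the job is handed in when it is done.

Besides the shell and the picture viewer there is one more tool, called after "Call:" in YAML: its name, and indented under it one key for each argument. step_arm: Moves the arm, as the interface text tells. Its arguments: {"type":"object","properties":{"plan":{"type":"array","items":{"type":"number"}},"hand":{"type":"number"},"newtons":{"type":"number"}},"required":["plan"]}

```bash
mkdir -p pics; cat > h.py <<'E'
import numpy as np, cv2
from scipy.spatial.transform import Rotation as R
from scipy.optimize import least_squares
from workcell import sensors, viewer, env
def att(p):
    a=np.array(p["attitude"],float)
    if a.shape==(3,3): return a
    if a.size==4: return R.from_quat(a).as_matrix()
    return R.from_euler('xyz',a,degrees=True).as_matrix()
def ray(p,uv):
    K=np.array([[p["fx"],0,p["cx"]],[0,p["fy"],p["cy"]],[0,0,1.]])
    u=cv2.undistortPoints(np.array([[uv]],float),K,np.array([p["k1"],0,0,0,0.]))[0,0]
    # model: distorted = s*(1+k1 r^2)
    d=att(p)@np.array([u[0],u[1],1]); return np.array(p["position"],float),d/np.linalg.norm(d)
def onz(p,uv,z):
    o,d=ray(p,uv); return o+d*(z-o[2])/d[2]
def tri(l):
    A=np.zeros((3,3));b=np.zeros(3);
    for p,uv in l:
        o,d=ray(p,uv);M=np.eye(3)-np.outer(d,d);A+=M;b+=M@o
    x=np.linalg.solve(A,b)
    return x,[round(float(np.linalg.norm(np.cross(x-ray(p,uv)[0],ray(p,uv)[1]))),1) for p,uv in l]
E
python3 - <<'E'
from h import *
np.set_printoptions(precision=1,suppress=True)
s=viewer.grab_frame("side");t=viewer.grab_frame("top")
for n,p in(("side",s),("top",t)):
    cv2.imwrite(f"pics/{n}0.png",p["img"][...,::-1]); print(n,p["position"],p["attitude"],p["fx"],p["k1"])
for n in["cooker","cooker_rim","lid_hinge","lid_pad","lever_tip","spoon","spoon_bowl","spoon_grip","spoon_rest","rest_dish","mug","honey","oil_bottle","glass","pepper_mill","spice_jar"]:
    r=[viewer.pinpoint(n,p) for p in(s,t)]
    print(n,[[(np.round(q["location"],0).tolist(),round(q["score"],2)) for q in x[:2]] for x in r],end=" ")
    if r[0] and r[1]: print(*tri([(s,r[0][0]["location"]),(t,r[1][0]["location"])]),end='')
    print()
print(sensors.state()["ee_rot"],sensors.state()["time_s"])
E
```

```text
side [ -46.4   -8.9 1157.9] [-147.3    0.7  -97.5] 420.0275197952627 -0.08111953574322228
top [ 452.7  -71.5 1379.4] [-173.5   -0.7  -89.8] 484.0944443147258 0.013811055052250356
cooker [[([286.0, 190.0], 0.92), ([344.0, 186.0], 0.31)], [([196.0, 155.0], 0.65)]] [590.2 -46.5 260.5] [130.6, 130.6]
cooker_rim [[([292.0, 165.0], 0.86), ([362.0, 239.0], 0.51)], [([299.0, 168.0], 0.65), ([293.0, 175.0], 0.39)]] [ 653.  -194.   149.8] [4.3, 4.3]
lid_hinge [[([284.0, 185.0], 0.74), ([270.0, 142.0], 0.62)], [([287.0, 134.0], 0.95)]] [ 831.8 -202.8 -232.3] [18.8, 18.8]
lid_pad [[([287.0, 113.0], 0.93), ([182.0, 211.0], 0.18)], []] 
lever_tip [[([318.0, 216.0], 0.4)], [([321.0, 229.0], 0.6)]] [ 499.4 -250.4  102.5] [1.0, 1.0]
spoon [[([285.0, 187.0], 0.59), ([362.0, 239.0], 0.34)], [([288.0, 194.0], 0.72)]] [ 588.2 -164.4  139.2] [3.3, 3.3]
spoon_bowl [[([325.0, 175.0], 0.86), ([342.0, 185.0], 0.73)], [([334.0, 188.0], 0.76)]] [ 601.1 -281.4  157.8] [4.7, 4.7]
spoon_grip [[([244.0, 194.0], 0.69), ([288.0, 166.0], 0.51)], [([365.0, 244.0], 0.63), ([249.0, 198.0], 0.57)]] [ 422.  -154.1  484. ] 
[... 215 characters left out ...]
64)]] [643.2  -8.4 168.7] [173.5, 173.5]
mug [[([344.0, 187.0], 0.65)], [([360.0, 178.0], 0.94)]] [ 651.2 -381.2   -8.7] [0.2, 0.2]
honey [[([287.0, 191.0], 0.73), ([351.0, 213.0], 0.55)], [([365.0, 211.0], 0.61), ([335.0, 189.0], 0.21)]] [ 523.3 -239.6  263. ] [89.2, 89.2]
oil_bottle [[([365.0, 240.0], 0.97)], [([367.0, 243.0], 0.74)]] [ 462.9 -403.   -25.4] [2.2, 2.2]
glass [[([148.0, 184.0], 0.85), ([182.0, 210.0], 0.29)], [([136.0, 140.0], 0.86)]] [764.5 268.4 -24.1] [5.6, 5.6]
pepper_mill [[([196.0, 186.0], 0.73)], [([196.0, 154.0], 0.57)]] [718.   95.5   0.9] [2.7, 2.7]
spice_jar [[([243.0, 200.0], 0.58)], [([243.0, 179.0], 0.53)]] [647.7 -44.7  -3.8] [1.8, 1.8]
[180.   -0.  156.2] 1.7
```

```bash
python3 - <<'E'
import cv2
a=cv2.imread("pics/side0.png");b=cv2.imread("pics/top0.png")
cv2.imwrite("pics/s1.png",cv2.resize(a[80:290,110:400],(800,579),interpolation=cv2.INTER_CUBIC))
cv2.imwrite("pics/t1.png",cv2.resize(b[80:290,110:400],(800,579),interpolation=cv2.INTER_CUBIC))
E
```

```text
(no output)
```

View pics/s1.png

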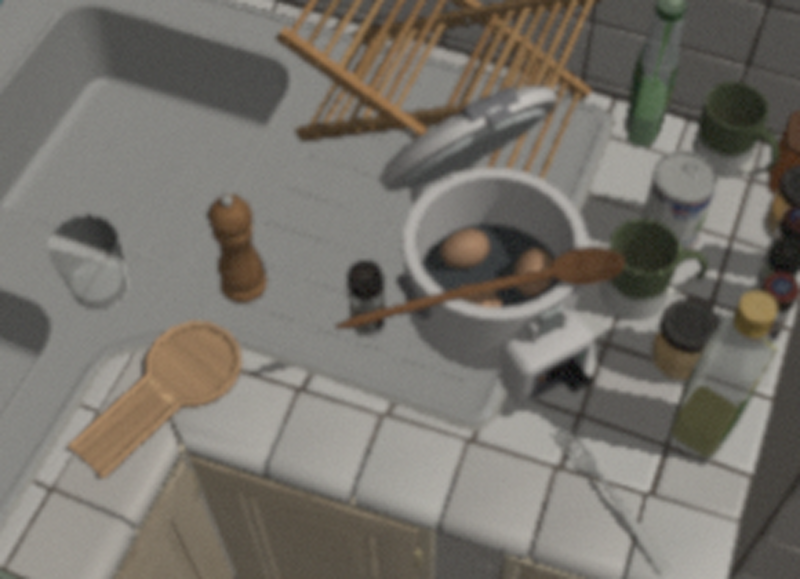

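View pics/t1.png

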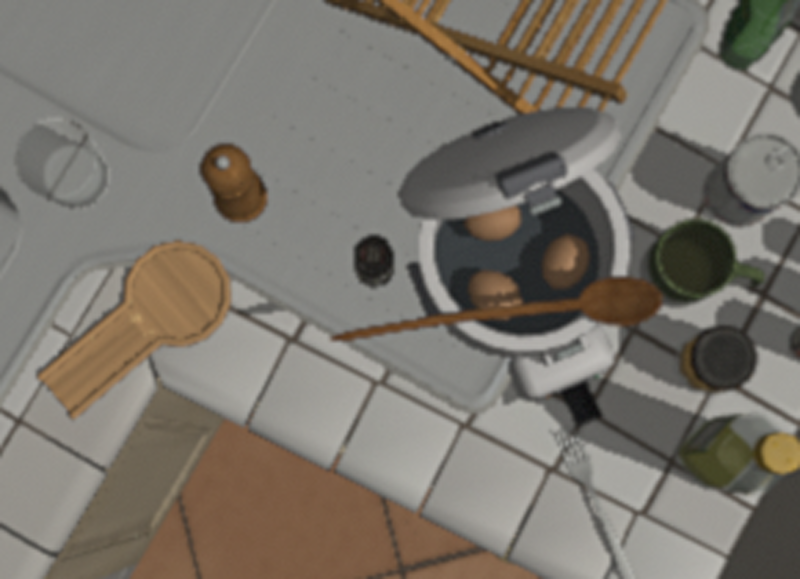

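The side and top views show the spoon from the handle end at crop (333,338) to the bowl end at (661,298) in the top view. The rest's dish is at (178,293) and its tongue end at (57,395). The lid pad is at (530,175) and the lever at (580,405). Next I fit the poses.

```bash
cat >> h.py <<'E'
def proj(p,X):
    c=att(p).T@(np.array(X,float)-np.array(p["position"]));s=c[:2]/c[2];s=s*(1+p["k1"]*(s@s))
    return np.array([s[0]*p["fx"]+p["cx"],s[1]*p["fy"]+p["cy"]])
def Rz(d): return R.from_euler('z',d,degrees=True).as_matrix()
def lidpt(a,l,h):  # in cooker frame
    return np.array([105-l*np.cos(a)+h*np.sin(a),0,142+l*np.sin(a)+h*np.cos(a)])
E
python3 - <<'E'
from h import *
np.set_printoptions(precision=1,suppress=True)
s=viewer.grab_frame("side");t=viewer.grab_frame("top")
c=lambda x,y:np.array([x/2.759+110-.3,y/2.759+80-.3])
# spoon ends (z~ base+138+6)
for n,a,b in(("handle",c(340,325),c(333,338)),("bowl end",c(625,262),c(661,298)),("dish",c(193,364),c(178,293)),("tongue",c(85,460),c(57,395)),("pad?",c(540,100),c(530,175))):
    print(n,*tri([(s,a),(t,b)]),onz(s,a,146 if 'd'!=n[0] and n[0]!='t' else 8),onz(t,b,146 if 'd'!=n[0] and n[0]!='t' else 8))
obs=[(s,(292,165),lambda q:[0,0,138]),(t,(299,168),lambda q:[0,0,138]),(t,(287,134),lambda q:[105,0,142]),(s,(287,113),lambda q:lidpt(q[3],190,22)),(t,c(530,175),lambda q:lidpt(q[3],190,22)),(s,(318,216),lambda q:[-167,0,91]),(t,(321,229),lambda q:[-167,0,91])]
def f(q): return np.concatenate([proj(p,Rz(q[2])@np.array(g(q))+[q[0],q[1],1])-uv for p,uv,g in obs])
r=least_squares(f,[650,-195,20,1.0],loss='soft_l1');print(r.x,f(r.x).reshape(-1,2))
E
```

```text
handle [565.  -14.6 152.6] [0.9, 0.9] [569.  -15.6 146. ] [565.8 -13.4 146. ]
bowl end [ 603.9 -319.8  147.2] [1.5, 1.5] [ 604.5 -321.7  146. ] [ 604.3 -318.6  146. ]
dish [624.6 154.4   7.3] [0.9, 0.9] [624.3 155.2   8. ] [624.5 153.4   8. ]
tongue [518.8 275.4   9.9] [1.5, 1.5] [520.  277.5   8. ] [518.9 274.3   8. ]
pad? [ 671.7 -200.8  344.5] [24.5, 24.5] [ 840.9 -277.6  146. ] [ 720.4 -197.3  146. ]
[ 656.2 -193.5   20.6    1.1] [[-2.4  1.7]
 [ 1.2 -0. ]
 [-1.  -3.5]
 [-0.1  4.7]
 [ 0.9 -2.6]
 [ 0.3  1.8]
 [ 0.1  0.1]]
```

```bash
cat >> h.py <<'E'
def plan(wps,start=None):
    """wps: list of (xyz, rpy, nrows); prints rows in tool cm/rad, 5 per line"""
    if start is None:
        st=sensors.state(); start=(st["ee_pos"],st["ee_rot"])
    p=np.array(start[0],float);r=R.from_euler('xyz',start[1],degrees=True)
    rows=[]
    for X,e,n in wps:
        X=np.array(X,float);T=R.from_euler('xyz',e,degrees=True)
        need=int(max(np.ceil(np.linalg.norm(X-p)/40),np.ceil(np.degrees((r.inv()*T).magnitude())/6.8),1));n=max(n,need)
        for k in range(n):
            f=1/(n-k); d=np.round(r.inv().apply((X-p)*f)/10,2);w=np.round((r.inv()*T).as_rotvec()*f,3)
            rows.append([*d,*w]);p=p+r.apply(d*10);r=r*R.from_rotvec(w)
    for i in range(0,len(rows),5): print([float(v)+0 for q in rows[i:i+5] for v in q])
E
python3 - <<'E'
from h import *
plan([((572,-64,260),(180,0,97),18)])
E
```

```text
[-3.05, -2.24, -0.18, 0.0, 0.0, 0.057, -3.17, -2.06, -0.18, 0.0, 0.0, 0.057, -3.29, -1.87, -0.18, 0.0, 0.0, 0.057, -3.39, -1.68, -0.18, 0.0, 0.0, 0.057, -3.48, -1.49, -0.18, 0.0, 0.0, 0.057]
[-3.56, -1.29, -0.18, 0.0, 0.0, 0.058, -3.62, -1.08, -0.18, 0.0, 0.0, 0.057, -3.68, -0.87, -0.18, 0.0, 0.0, 0.058, -3.72, -0.66, -0.18, 0.0, 0.0, 0.057, -3.76, -0.44, -0.18, 0.0, 0.0, 0.058]
[-3.78, -0.23, -0.18, 0.0, 0.0, 0.057, -3.78, -0.01, -0.17, 0.0, 0.0, 0.058, -3.78, 0.21, -0.18, 0.0, 0.0, 0.057, -3.76, 0.42, -0.17, 0.0, 0.0, 0.058, -3.72, 0.64, -0.18, 0.0, 0.0, 0.057]
[-3.68, 0.85, -0.17, 0.0, 0.0, 0.058, -3.63, 1.07, -0.18, 0.0, 0.0, 0.057, -3.56, 1.27, -0.17, 0.0, 0.0, 0.058]
```

Call:
step_arm:
  plan: [-3.05,-2.24,-0.18,0.0,0.0,0.057,-3.17,-2.06,-0.18,0.0,0.0,0.057,-3.29,-1.87,-0.18,0.0,0.0,0.057,-3.39,-1.68,-0.18,0.0,0.0,0.057,-3.48,-1.49,-0.18,0.0,0.0,0.057]
  hand: 5

```text
time_s: 2.22
ee_pos: [327.2, 360.6, 237.1]
ee_rot: [180.0, 0.0, 139.7]
force: [1.2, 0.7, -0.3]
gripper_width: 60.6
gripper_force: 0.0
```

Call:
step_arm:
  plan: [-3.56,-1.29,-0.18,0.0,0.0,0.058,-3.62,-1.08,-0.18,0.0,0.0,0.057,-3.68,-0.87,-0.18,0.0,0.0,0.058,-3.72,-0.66,-0.18,0.0,0.0,0.057,-3.76,-0.44,-0.18,0.0,0.0,0.058]

```text
time_s: 2.63
ee_pos: [421.6, 196.5, 246.3]
ee_rot: [180.0, 0.0, 123.2]
force: [0.9, 0.4, 0.7]
gripper_width: 49.7
gripper_force: 0.0
```

Call:
step_arm:
  plan: [-3.78,-0.23,-0.18,0.0,0.0,0.057,-3.78,-0.01,-0.17,0.0,0.0,0.058,-3.78,0.21,-0.18,0.0,0.0,0.057,-3.76,0.42,-0.17,0.0,0.0,0.058,-3.72,0.64,-0.18,0.0,0.0,0.057]

```text
time_s: 3.05
ee_pos: [516.0, 32.4, 255.0]
ee_rot: [180.0, -0.0, 106.7]
force: [0.5, 0.1, -0.6]
gripper_width: 50.3
gripper_force: 0.0
```

Call:
step_arm:
  plan: [-3.68,0.85,-0.17,0.0,0.0,0.058,-3.63,1.07,-0.18,0.0,0.0,0.057,-3.56,1.27,-0.17,0.0,0.0,0.058,0,0,0,0,0,0]

```text
time_s: 3.38
ee_pos: [575.0, -69.6, 259.6]
ee_rot: [179.9, 0.2, 96.6]
force: [0.4, 0.3, -0.5]
gripper_width: 50.2
gripper_force: 0.0
```

```bash
python3 - <<'E'
from h import *
np.set_printoptions(precision=1,suppress=True)
w=viewer.grab_frame("wrist");cv2.imwrite("pics/w1.png",w["img"][...,::-1])
print(w["position"],w["attitude"],sensors.state()["ee_pos"],sensors.state()["ee_rot"])
for n,z in(("spoon_grip",146),("spoon",140),("cooker_rim",139),("spice_jar",2),("spoon_bowl",146),("lever_tip",92)):
    for q in viewer.pinpoint(n,w)[:1]: print(n,q["score"],q["location"],onz(w,q["location"],z))
E
```

```text
[565.5  14.  415.4] [162.7  -0.1   6.6] [573.2 -66.8 259.4] [180.    0.   96.7]
spoon_grip 0.87 [260.9, 183.6] [576.3 -60.1 146. ]
spoon 0.67 [260.5, 272.4] [ 588. -163.  140.]
cooker_rim 0.97 [315.8, 295.5] [ 654.7 -187.   139. ]
spice_jar 0.78 [312.6, 157.7] [652.4 -52.1   2. ]
```

View pics/w1.png

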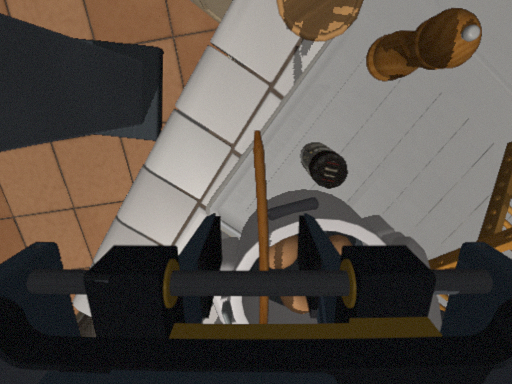

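The picture shows the handle end at (257,133) and the handle running down through (264,240), between the jaws. The spice jar is clear to the right.

```bash
python3 - <<'E'
from h import *
np.set_printoptions(precision=1,suppress=True)
w=viewer.grab_frame("wrist")
g=w["img"].astype(int);
pts=[]
for r in range(136,215,6):
    m=(g[r,230:290,0]-g[r,230:290,2])>35
    if r<136: continue
    c=np.where(m)[0]; 
    if len(c): pts.append((c.mean()+230,r)); print(r,c.min()+230,c.max()+230,end=' | ')
P=np.array([onz(w,p,149) for p in pts]);k=np.polyfit(P[:,1],P[:,0],1);print(k,np.degrees(np.arctan(k[0])))
e=onz(w,(257,132),149);print("end",e); y=e[1]-50*np.cos(np.arctan(k[0]));x=np.polyval(k,y);print("grip",x,y)
yaw=90-np.degrees(np.arctan(k[0]))
plan([((x,y,200),(180,0,yaw),3),((x,y,150),(180,0,yaw),5)])
E
```

```text
142 258 263 | 148 258 264 | 154 257 265 | 160 257 266 | 166 257 266 | 172 258 267 | 178 258 267 | 184 259 267 | 190 259 268 | 196 259 268 | 202 259 268 | 208 260 269 | 214 260 269 | [ -0.2 564.5] -10.468248131848723
end [562.5  -4.  149. ]
grip 574.2942517404176 -53.16415562044713
[0.31, 0.13, 2.01, 0.0, 0.0, -0.02, 0.3, 0.14, 2.01, 0.0, 0.0, -0.019, 0.3, 0.14, 2.0, 0.0, 0.0, -0.02, 0.0, 0.0, 1.0, 0.0, 0.0, 0.0, 0.0, 0.0, 1.0, 0.0, 0.0, 0.0]
[0.0, 0.0, 1.0, 0.0, 0.0, 0.0, 0.0, 0.0, 1.0, 0.0, 0.0, 0.0, 0.0, 0.0, 1.0, 0.0, 0.0, 0.0]
```

```bash
python3 - <<'E'
from h import *
plan([((574,-61,200),(180,0,98),3),((574,-61,150),(180,0,98),4)])
E
```

```text
[0.05, 0.09, 2.01, 0.0, 0.0, -0.005, 0.05, 0.09, 2.01, 0.0, 0.0, -0.005, 0.04, 0.09, 2.0, 0.0, 0.0, -0.006, 0.0, 0.0, 1.25, 0.0, 0.0, 0.0, 0.0, 0.0, 1.25, 0.0, 0.0, 0.0]
[0.0, 0.0, 1.25, 0.0, 0.0, 0.0, 0.0, 0.0, 1.25, 0.0, 0.0, 0.0]
```

Call:
step_arm:
  plan: [0.05,0.1,2,0,0,-0.006,0.05,0.1,2,0,0,-0.006,0.05,0.1,2,0,0,-0.006,0,0,1.25,0,0,0,0,0,1.25,0,0,0]

```text
time_s: 4.2
ee_pos: [573.9, -60.1, 174.5]
ee_rot: [-180.0, -0.1, 98.2]
force: [-5.6, 11.2, 8.0]
gripper_width: 49.9
gripper_force: 0.0
```

Call:
step_arm:
  plan: [0,0,1.25,0,0,0,0,0,1.25,0,0,0,0,0,0,0,0,0]

```text
time_s: 4.45
ee_pos: [572.7, -60.3, 148.1]
ee_rot: [-179.8, -0.1, 98.2]
force: [-0.4, 0.3, -0.5]
gripper_width: 50.0
gripper_force: 0.0
```

```bash
python3 - <<'E'
from h import *
w=viewer.grab_frame("wrist");cv2.imwrite("pics/w2.png",w["img"][...,::-1])
st=sensors.state();print(st["ee_pos"],st["ee_rot"],st["force"])
E
```

```text
[573.47703866 -60.75598444 149.11416246] [-1.79841840e+02 -5.90874764e-02  9.81319205e+01] [-0.55993282  1.62937564 -0.42857899]
```

View pics/w2.png

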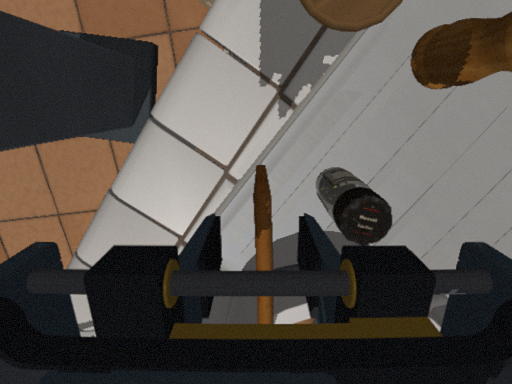

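The spoon lies centred and parallel between the fingers, with its handle end at (261,167). I'll close on it and lift.

Call:
step_arm:
  plan: [0,0,0,0,0,0,0,0,0,0,0,0,0,0,0,0,0,0,0,0,0,0,0,0,0,0,0,0,0,0]
  hand: 0
  newtons: 45

```text
time_s: 4.92
ee_pos: [575.2, -62.4, 150.4]
ee_rot: [179.9, 0.0, 98.0]
force: [-0.6, 0.7, -0.2]
gripper_width: 19.8
gripper_force: 0.1
```

Call:
step_arm:
  plan: [0,0,-0.5,0,0,0,0,0,-1,0,0,0,0,0,-1.5,0,0,0,0,0,-1.5,0,0,0,0,0,-1.5,0,0,0]

```text
time_s: 5.33
ee_pos: [575.0, -62.2, 211.6]
ee_rot: [179.9, 0.0, 98.0]
force: [0.8, -0.3, -0.7]
gripper_width: 14.9
gripper_force: 44.9
```

Call:
step_arm:
  plan: [0,0,-2,0,0,0,0,0,-2,0,0,0,0,0,-1,0,0,0,0,0,0,0,0,0]

```text
time_s: 5.67
ee_pos: [576.2, -62.3, 263.4]
ee_rot: [179.6, 0.1, 98.0]
force: [-0.8, -0.6, -0.0]
gripper_width: 15.2
gripper_force: 44.9
```

```bash
python3 - <<'E'
from h import *
np.set_printoptions(precision=1,suppress=True)
w=viewer.grab_frame("wrist");s=viewer.grab_frame("side");t=viewer.grab_frame("top")
st=sensors.state();print(st["ee_pos"],st["ee_rot"],st["force"],st["torque"],st["gripper_width"])
print("end",onz(w,(261,167),149))
a=cv2.resize(s["img"][100:280,180:400],(489,400));b=cv2.resize(t["img"][100:280,180:400],(489,400));
cv2.imwrite("pics/st2.png",cv2.resize(np.hstack([a,b]),(800,327))[...,::-1])
r=[viewer.pinpoint("spoon_bowl",p) for p in(s,t)];print([q[:2] for q in r])
if r[0] and r[1]:print(tri([(s,r[0][0]["location"]),(t,r[1][0]["location"])]))
E
```

```text
[574.2 -62.1 259. ] [-179.9   -0.    98. ] [-0.2  0.3 -2.2] [-0.1  0.  -0. ] 14.946576172731326
end [575.5 -36.4 149. ]
[[{'location': [327.9, 149.7], 'score': 0.75}, {'location': [199.2, 186.0], 'score': 0.15}], [{'location': [343.4, 180.9], 'score': 0.97}, {'location': [299.3, 168.1], 'score': 0.36}]]
(array([ 604.6, -279.8,  272.2]), [0.2, 0.2])
```

View pics/st2.png

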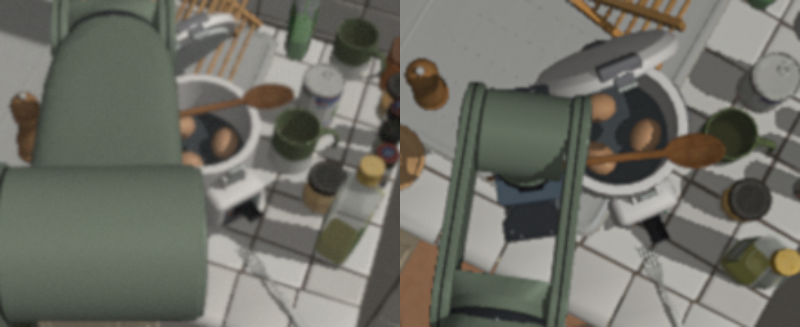

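The spoon is held level, clear of the rim, with its bowl free of the mug. I'll carry it to a hover over the rest.

```bash
python3 - <<'E'
from h import *
plan([((480,321,240),(180,0,131.5),18),((480,321,90),(180,0,131.5),6)])
E
```

```text
[2.18, -0.22, 0.11, 0.0, 0.0, -0.032, 2.19, -0.15, 0.11, 0.0, 0.0, -0.032, 2.19, -0.08, 0.1, 0.0, 0.0, -0.033, 2.19, -0.01, 0.11, 0.0, 0.0, -0.032, 2.19, 0.06, 0.1, 0.0, 0.0, -0.033]
[2.19, 0.13, 0.11, 0.0, 0.0, -0.032, 2.18, 0.2, 0.1, 0.0, 0.0, -0.033, 2.17, 0.28, 0.11, 0.0, 0.0, -0.032, 2.16, 0.35, 0.1, 0.0, 0.0, -0.033, 2.15, 0.42, 0.11, 0.0, 0.0, -0.032]
[2.14, 0.48, 0.1, 0.0, 0.0, -0.033, 2.12, 0.56, 0.11, 0.0, 0.0, -0.032, 2.1, 0.62, 0.1, 0.0, 0.0, -0.033, 2.08, 0.69, 0.11, 0.0, 0.0, -0.032, 2.06, 0.76, 0.1, 0.0, 0.0, -0.033]
[2.03, 0.82, 0.11, -0.001, -0.001, -0.032, 2.0, 0.89, 0.1, 0.0, 0.0, -0.033, 1.97, 0.96, 0.1, -0.001, -0.001, -0.032, 0.0, 0.0, 2.5, 0.0, 0.0, 0.0, 0.0, 0.0, 2.5, 0.0, 0.0, 0.0]
[0.0, 0.0, 2.5, 0.0, 0.0, 0.0, 0.0, 0.0, 2.5, 0.0, 0.0, 0.0, 0.0, 0.0, 2.5, 0.0, 0.0, 0.0, 0.0, 0.0, 2.5, 0.0, 0.0, 0.0]
```

Call:
step_arm:
  plan: [2.18,-0.22,0.11,0.0,0.0,-0.032,2.19,-0.15,0.11,0.0,0.0,-0.032,2.19,-0.08,0.1,0.0,0.0,-0.033,2.19,-0.01,0.11,0.0,0.0,-0.032,2.19,0.06,0.1,0.0,0.0,-0.033]

```text
time_s: 6.33
ee_pos: [547.8, 45.2, 253.4]
ee_rot: [-179.9, -0.0, 107.4]
force: [-0.5, 0.3, -0.9]
gripper_width: 15.2
gripper_force: 44.9
```

Call:
step_arm:
  plan: [2.19,0.13,0.11,0.0,0.0,-0.032,2.18,0.2,0.1,0.0,0.0,-0.033,2.17,0.28,0.11,0.0,0.0,-0.032,2.16,0.35,0.1,0.0,0.0,-0.033,2.15,0.42,0.11,0.0,0.0,-0.032]

```text
time_s: 6.75
ee_pos: [521.7, 151.6, 248.2]
ee_rot: [-179.9, -0.0, 116.7]
force: [-0.4, 0.0, -0.7]
gripper_width: 15.0
gripper_force: 44.9
```

Call:
step_arm:
  plan: [2.14,0.48,0.1,0.0,0.0,-0.033,2.12,0.56,0.11,0.0,0.0,-0.032,2.1,0.62,0.1,0.0,0.0,-0.033,2.08,0.69,0.11,0.0,0.0,-0.032,2.06,0.76,0.1,0.0,0.0,-0.033]

```text
time_s: 7.17
ee_pos: [495.5, 257.9, 242.9]
ee_rot: [-179.9, -0.0, 126.0]
force: [-0.2, 0.8, 0.1]
gripper_width: 14.7
gripper_force: 44.9
```

Call:
step_arm:
  plan: [2.03,0.82,0.11,0,0,-0.032,2.0,0.89,0.1,0.0,0.0,-0.033,1.97,0.96,0.1,0,0,-0.032,0.0,0.0,2.5,0.0,0.0,0.0,0.0,0.0,2.5,0.0,0.0,0.0]

```text
time_s: 7.58
ee_pos: [480.7, 322.5, 190.6]
ee_rot: [179.9, 0.0, 131.6]
force: [0.8, -0.5, -1.1]
gripper_width: 14.8
gripper_force: 44.9
```

Call:
step_arm:
  plan: [0.0,0.0,2.5,0.0,0.0,0.0,0.0,0.0,2.5,0.0,0.0,0.0,0.0,0.0,2.5,0.0,0.0,0.0,0.0,0.0,2.5,0.0,0.0,0.0,0,0,0,0,0,0]

```text
time_s: 8.0
ee_pos: [477.1, 318.6, 85.3]
ee_rot: [-179.3, -0.1, 131.5]
force: [-1.2, -0.2, -0.6]
gripper_width: 15.1
gripper_force: 44.8
```

```bash
python3 - <<'E'
from h import *
np.set_printoptions(precision=1,suppress=True)
s=viewer.grab_frame("side");t=viewer.grab_frame("top")
st=sensors.state();print(st["ee_pos"],st["ee_rot"],st["force"],st["gripper_width"])
a=cv2.resize(s["img"][120:270,110:260],(400,400),interpolation=2);b=cv2.resize(t["img"][100:250,110:260],(400,400),interpolation=2)
cv2.imwrite("pics/st3.png",np.hstack([a,b])[...,::-1])
for n in("spoon_bowl","rest_dish","spoon_rest"):
    r=[viewer.pinpoint(n,p) for p in(s,t)];print(n,[[(x["location"],round(x["score"],2)) for x in q[:2]] for q in r])
    if r[0] and r[1]:print(tri([(s,r[0][0]["location"]),(t,r[1][0]["location"])]))
E
```

```text
[480.1 320.6  90.1] [-179.8   -0.   131.5] [ 0.8 -0.1  0.1] 14.634567939850678
spoon_bowl [[([178.8, 199.3], 0.79)], [([170.3, 179.9], 0.8)]]
(array([633.1, 151.1,  68.3]), [3.4, 3.4])
rest_dish [[([177.6, 211.9], 0.72)], [([169.0, 183.9], 0.91), ([242.7, 177.3], 0.25)]]
(array([631.3, 166.8,  -3.2]), [3.4, 3.4])
spoon_rest [[([180.3, 212.8], 0.63), ([279.2, 108.0], 0.19)], [([174.9, 183.4], 0.88), ([169.4, 183.0], 0.22)]]
(array([635.1, 156.5, -18.6]), [0.6, 0.6])
```

View pics/st3.png

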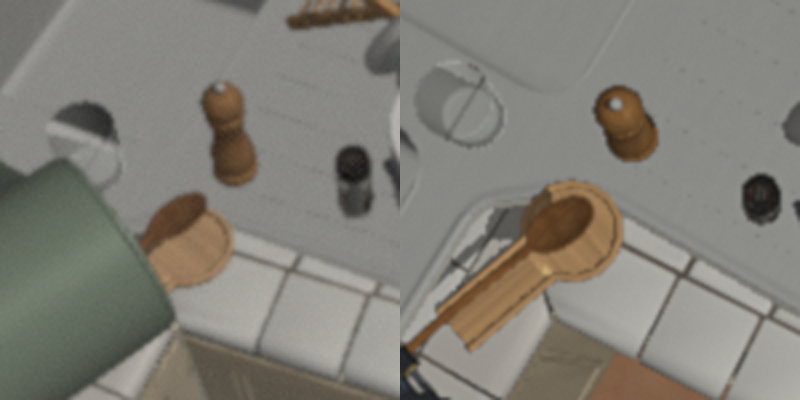

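```bash
python3 - <<'E'
from h import *
np.set_printoptions(precision=1,suppress=True)
s=viewer.grab_frame("side");t=viewer.grab_frame("top")
S=lambda x,y:(x/2.667+110-.3,y/2.667+120-.3);T=lambda x,y:((x-400)/2.667+110-.3,y/2.667+100-.3)
print("bowl",tri([(s,S(178,222)),(t,T(562,222))]),onz(t,T(562,222),85),onz(s,S(178,222),85))
print("dish",tri([(s,S(189,244)),(t,T(573,231))]),onz(t,T(573,231),12),onz(s,S(189,244),12))
print("tongue end",onz(t,T(455,330),10)); print("handle",onz(t,T(412,344),90))
E
```

```text
bowl (array([626.2, 156.1,  59. ]), [0.5, 0.5]) [622.8 151.1  85. ] [610.4 152.7  85. ]
dish (array([622.7, 151.6,  12.9]), [0.0, 0.0]) [622.8 151.7  12. ] [623.2 151.7  12. ]
tongue end [517.2 273.9  10. ]
handle [499.5 295.7  90. ]
```

```bash
python3 - <<'E'
from h import *
plan([((478,318,40),(180,0,131),5),((478,318,19),(180,0,131),4)])
E
```

```text
[-0.01, -0.09, 1.04, 0.0, 0.0, 0.002, -0.01, -0.09, 1.04, 0.0, 0.0, 0.002, -0.01, -0.09, 1.04, 0.001, 0.0, 0.001, 0.0, -0.09, 1.04, 0.0, 0.0, 0.002, -0.01, -0.09, 1.04, 0.001, 0.0, 0.001]
[0.0, 0.0, 0.52, 0.0, 0.0, 0.0, 0.0, 0.0, 0.53, 0.0, 0.0, 0.0, 0.0, 0.0, 0.52, 0.0, 0.0, 0.0, 0.0, 0.0, 0.53, 0.0, 0.0, 0.0]
```

Call:
step_arm:
  plan: [0,-0.07,1,0,0,0.002,0,-0.07,1,0,0,0.002,0,-0.07,1,0,0,0.002,0,-0.07,1,0,0,0.002,0,-0.06,1,0,0,0.001]

```text
time_s: 8.92
ee_pos: [477.6, 318.3, 39.4]
ee_rot: [-179.9, -0.0, 131.0]
force: [-0.1, 0.6, -0.3]
gripper_width: 14.8
gripper_force: 44.9
```

Call:
step_arm:
  plan: [0,0,0.5,0,0,0,0,0,0.5,0,0,0,0,0,0.5,0,0,0,0,0,0,0,0,0]

```text
time_s: 9.25
ee_pos: [477.8, 318.5, 25.1]
ee_rot: [-179.9, -0.0, 131.0]
force: [-0.1, 0.1, 0.4]
gripper_width: 14.8
gripper_force: 44.9
```

Call:
step_arm:
  plan: [0,0,0.3,0,0,0,0,0,0.2,0,0,0,0,0,0,0,0,0]

```text
time_s: 9.5
ee_pos: [478.1, 318.7, 21.0]
ee_rot: [180.0, -0.0, 131.0]
force: [0.3, -0.0, -0.2]
gripper_width: 15.0
gripper_force: 44.9
```

Call:
step_arm:
  plan: [0,0,0.2,0,0,0,0,0,0.15,0,0,0,0,0,0,0,0,0]

```text
time_s: 9.75
ee_pos: [478.1, 318.7, 17.4]
ee_rot: [-180.0, -0.0, 131.0]
force: [0.1, 0.2, -0.6]
gripper_width: 15.0
gripper_force: 44.9
```

Call:
step_arm:
  plan: [0,0,0,0,0,0,0,0,0,0,0,0,0,0,0,0,0,0]
  hand: 4

```text
time_s: 10.0
ee_pos: [478.3, 318.8, 17.7]
ee_rot: [180.0, 0.0, 131.0]
force: [0.6, 0.2, 0.1]
gripper_width: 31.8
gripper_force: 0.0
```

Call:
step_arm:
  plan: [0,0,-1,0,0,0,0,0,-3,0,0,0,0,0,-4,0,0,0,0,0,-4,0,0,0,0,0,-4,0,0,0]

```text
time_s: 10.42
ee_pos: [477.8, 318.5, 180.1]
ee_rot: [180.0, 0.0, 131.0]
force: [0.5, 0.5, 0.3]
gripper_width: 40.0
gripper_force: 0.0
```

```bash
python3 - <<'E'
from h import *
np.set_printoptions(precision=1,suppress=True)
s=viewer.grab_frame("side");t=viewer.grab_frame("top");w=viewer.grab_frame("wrist")
st=sensors.state();print(st["ee_pos"],st["ee_rot"],st["force"],st["gripper_width"])
a=cv2.resize(w["img"],(400,300));b=cv2.resize(t["img"][120:232,90:240],(400,300),interpolation=2)
cv2.imwrite("pics/st4.png",np.hstack([a,b])[...,::-1])
E
```

```text
[480.  319.9 182.3] [179.5   0.1 131. ] [-1.2 -0.3 -0.9] 40.05276363556117
```

View pics/st4.png

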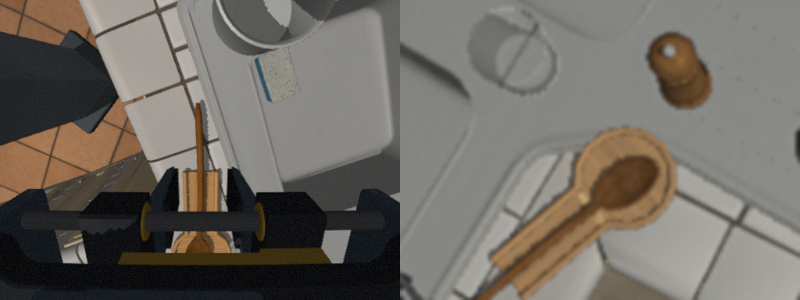

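The wrist and top views show the spoon lying well: bowl in the dish (top crop around (627,182)), and the handle between the tongue's beads. Next is the lid. I'll refine the cooker pose and lid angle, then go behind the pad.

```bash
python3 - <<'E'
from h import *
np.set_printoptions(precision=2,suppress=True)
s=viewer.grab_frame("side");t=viewer.grab_frame("top")
c=lambda x,y:np.array([x/2.759+110-.3,y/2.759+80-.3])
for n in("cooker_rim","lid_hinge","lid_pad","lever_tip"):
    print(n,[[(q["location"],round(q["score"],2)) for q in viewer.pinpoint(n,p)[:2]] for p in(s,t)])
print("lid mid",tri([(s,c(470,137)),(t,c(510,163))]))
C=lambda q:lidpt(q[3],105,4)
obs=[(s,(292,165),lambda q:[0,0,138]),(t,(299,168),lambda q:[0,0,138]),(t,(287,134),lambda q:[105,0,142]),(t,c(530,175),lambda q:lidpt(q[3],190,22)),(s,(318,216),lambda q:[-167,0,91]),(t,(321,229),lambda q:[-167,0,91]),(s,c(470,137),C),(t,c(510,163),C)]
def f(q): return np.concatenate([proj(p,Rz(q[2])@np.array(g(q))+[q[0],q[1],1])-uv for p,uv,g in obs])
r=least_squares(f,[650,-195,20,1.0],loss='soft_l1');print(r.x,f(r.x).reshape(-1,2))
E
```

```text
cooker_rim [[([286.7, 166.5], 0.89), ([278.7, 110.2], 0.45)], [([301.4, 166.8], 0.71)]]
lid_hinge [[([271.6, 142.3], 0.72)], [([176.0, 183.6], 0.3)]]
lid_pad [[([278.0, 108.9], 0.6)], [([297.5, 131.6], 0.55)]]
lever_tip [[([320.6, 214.6], 0.54)], [([317.7, 231.7], 0.58), ([299.8, 167.3], 0.33)]]
lid mid (array([ 707.7 , -168.99,  252.88]), [0.2, 0.2])
[ 656.63 -192.03   21.07    1.06] [[-2.85  1.62]
 [ 0.7  -0.16]
 [-1.86 -3.57]
 [ 0.44 -1.65]
 [ 0.22  1.54]
 [-0.01 -0.24]
 [ 0.54  2.91]
 [ 0.31  0.42]]
```

```bash
python3 - <<'E'
from h import *
plan([((500,260,300),(180,0,110),5),((736,-161,385),(180,0,21),17),((736,-161,340),(180,0,21),3)])
E
```

```text
[-1.17, -0.44, -2.46, 0.0, 0.0, 0.073, -1.2, -0.35, -2.47, 0.0, 0.0, 0.073, -1.23, -0.26, -2.46, 0.0, 0.0, 0.073, -1.24, -0.17, -2.47, -0.001, 0.0, 0.073, -1.25, -0.09, -2.46, 0.0, 0.0, 0.074]
[-2.8, 0.46, -0.5, 0.0, 0.0, 0.091, -2.75, 0.71, -0.5, 0.0, 0.0, 0.091, -2.67, 0.96, -0.5, 0.0, 0.0, 0.091, -2.58, 1.2, -0.5, 0.0, 0.0, 0.091, -2.46, 1.42, -0.5, 0.0, 0.0, 0.091]
[-2.32, 1.64, -0.5, 0.0, 0.0, 0.092, -2.15, 1.85, -0.5, 0.0, 0.0, 0.091, -1.98, 2.04, -0.5, 0.0, 0.0, 0.092, -1.78, 2.21, -0.5, 0.0, 0.0, 0.091, -1.57, 2.36, -0.5, 0.0, 0.0, 0.092]
[-1.35, 2.5, -0.5, 0.0, 0.0, 0.091, -1.12, 2.61, -0.5, 0.0, 0.0, 0.092, -0.87, 2.7, -0.5, 0.0, 0.0, 0.091, -0.63, 2.77, -0.5, 0.0, 0.0, 0.092, -0.37, 2.81, -0.5, 0.0, 0.0, 0.091]
[-0.11, 2.84, -0.5, 0.0, 0.0, 0.092, 0.15, 2.83, -0.5, 0.0, 0.0, 0.091, 0.0, 0.0, 1.5, 0.0, 0.0, 0.0, 0.0, 0.0, 1.5, 0.0, 0.0, 0.0, 0.0, 0.0, 1.5, 0.0, 0.0, 0.0]
```

Call:
step_arm:
  plan: [-1.17,-0.44,-2.46,0.0,0.0,0.073,-1.2,-0.35,-2.47,0.0,0.0,0.073,-1.23,-0.26,-2.46,0.0,0.0,0.073,-1.24,-0.17,-2.47,0,0.0,0.073,-1.25,-0.09,-2.46,0.0,0.0,0.074]
  hand: 0
  newtons: 20

```text
time_s: 11.48
ee_pos: [500.1, 259.4, 301.7]
ee_rot: [-180.0, -0.0, 109.8]
force: [-0.2, -0.2, 0.0]
gripper_width: 9.4
gripper_force: 0.0
```

Call:
step_arm:
  plan: [-2.8,0.46,-0.5,0.0,0.0,0.091,-2.75,0.71,-0.5,0.0,0.0,0.091,-2.67,0.96,-0.5,0.0,0.0,0.091,-2.58,1.2,-0.5,0.0,0.0,0.091,-2.46,1.42,-0.5,0.0,0.0,0.091]

```text
time_s: 11.9
ee_pos: [569.9, 134.9, 325.8]
ee_rot: [-180.0, -0.0, 83.7]
force: [0.5, 0.1, -0.0]
gripper_width: 0.5
gripper_force: 0.0
```

Call:
step_arm:
  plan: [-2.32,1.64,-0.5,0.0,0.0,0.092,-2.15,1.85,-0.5,0.0,0.0,0.091,-1.98,2.04,-0.5,0.0,0.0,0.092,-1.78,2.21,-0.5,0.0,0.0,0.091,-1.57,2.36,-0.5,0.0,0.0,0.092]

```text
time_s: 12.32
ee_pos: [639.4, 11.0, 350.6]
ee_rot: [-180.0, 0.0, 57.4]
force: [0.9, 1.1, 0.1]
gripper_width: 0.5
gripper_force: 0.0
```

Call:
step_arm:
  plan: [-1.35,2.5,-0.5,0.0,0.0,0.091,-1.12,2.61,-0.5,0.0,0.0,0.092,-0.87,2.7,-0.5,0.0,0.0,0.091,-0.63,2.77,-0.5,0.0,0.0,0.092,-0.37,2.81,-0.5,0.0,0.0,0.091]

```text
time_s: 12.73
ee_pos: [708.8, -112.7, 375.5]
ee_rot: [-180.0, 0.0, 31.2]
force: [0.4, 0.5, -0.7]
gripper_width: 0.4
gripper_force: 0.0
```

Call:
step_arm:
  plan: [-0.11,2.84,-0.5,0.0,0.0,0.092,0.15,2.83,-0.5,0.0,0.0,0.091,0,0,0,0,0,0]

```text
time_s: 12.98
ee_pos: [738.0, -166.3, 383.5]
ee_rot: [179.9, 0.1, 20.6]
force: [1.0, -0.5, -1.2]
gripper_width: 0.7
gripper_force: 0.0
```

```bash
python3 - <<'E'
from h import *
np.set_printoptions(precision=1,suppress=True)
s=viewer.grab_frame("side");t=viewer.grab_frame("top");w=viewer.grab_frame("wrist")
st=sensors.state();print(st["ee_pos"],st["ee_rot"],st["force"],st["gripper_width"])
a=cv2.resize(w["img"],(400,300));b=cv2.resize(s["img"][70:220,220:420],(400,300),interpolation=2);c=cv2.resize(t["img"][80:230,220:420],(400,300),interpolation=2)
cv2.imwrite("pics/st5.png",np.vstack([np.hstack([a,b]),np.hstack([c,c*0])])[...,::-1])
E
```

```text
[ 736.  -160.8  384.7] [-179.9    0.1   21.1] [-0.3 -0.1 -0.3] 0.5991196457704346
```

View pics/st5.png

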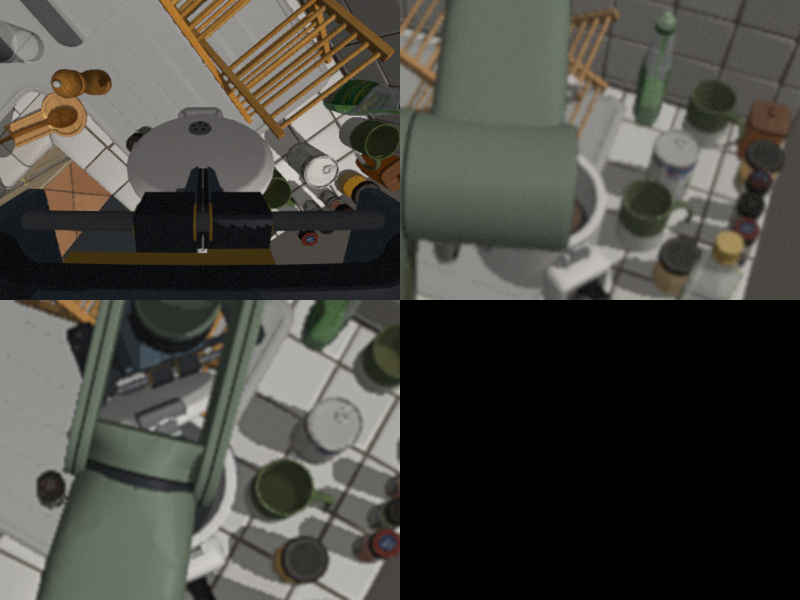

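The wrist view shows the lid's back with its hinge at (200,112) and vent at (200,127), in line with the fingers (200,180). The fingers hang behind the pad. I'll lower them, then push along the arc.

```bash
python3 - <<'E'
from h import *
def tcp(a,b=1):
    q=lidpt(a,184+20*(1-a/1.06),22); xc=q[0]+16; 
    return (656.5+.9336*xc,-192+.3584*xc,q[2]+b+14)
e=(180,0,21)
p0=tcp(1.06);print(p0)
w=[((p0[0]+28,p0[1]+11,p0[2]),e,3),(tcp(1.03),e,3)]
w+= [(tcp(a),e,1) for a in np.linspace(1.03,0.15,24)[1:]]
plan(w)
print(tcp(.15),tcp(0))
E
```

```text
(np.float64(703.4034642079822), np.float64(-173.99421425434787), np.float64(328.26859455240907))
[-0.17, 0.01, 1.88, -0.001, 0.0, 0.0, -0.17, 0.01, 1.88, 0.0, 0.001, 0.0, -0.16, 0.02, 1.88, -0.001, 0.0, 0.001, -1.18, 0.01, 0.06, 0.0, 0.0, 0.0, -1.19, 0.01, 0.06, 0.0, 0.0, 0.0]
[-1.18, 0.0, 0.05, 0.0, 0.0, 0.0, -0.69, 0.0, 0.25, 0.0, 0.0, 0.0, -0.67, 0.0, 0.27, 0.0, 0.0, 0.0, -0.67, 0.0, 0.3, 0.0, 0.0, 0.0, -0.65, 0.0, 0.32, 0.0, 0.0, 0.0]
[-0.65, 0.0, 0.35, 0.0, 0.0, 0.0, -0.63, 0.0, 0.38, 0.0, 0.0, 0.0, -0.62, 0.0, 0.41, 0.0, 0.0, 0.0, -0.61, 0.0, 0.43, 0.0, 0.0, 0.0, -0.59, 0.0, 0.45, 0.0, 0.0, 0.0]
[-0.58, 0.0, 0.48, 0.0, 0.0, 0.0, -0.56, 0.0, 0.5, 0.0, 0.0, 0.0, -0.54, 0.0, 0.53, 0.0, 0.0, 0.0, -0.52, 0.0, 0.55, 0.0, 0.0, 0.0, -0.5, 0.0, 0.57, 0.0, 0.0, 0.0]
[-0.48, 0.0, 0.59, 0.0, 0.0, 0.0, -0.46, 0.0, 0.61, 0.0, 0.0, 0.0, -0.43, 0.0, 0.63, 0.0, 0.0, 0.0, -0.42, 0.0, 0.66, 0.0, 0.0, 0.0, -0.38, 0.0, 0.66, 0.0, 0.0, 0.0]
[-0.37, 0.0, 0.69, 0.0, 0.0, 0.0, -0.33, 0.0, 0.7, 0.0, 0.0, 0.0, -0.31, 0.0, 0.72, 0.0, 0.0, 0.0, -0.29, 0.0, 0.73, 0.0, 0.0, 0.0]
(np.float64(586.8317316775597), np.float64(-218.7449736147843), np.float64(208.81540462843284)) (np.float64(579.0112), np.float64(-221.7472), np.float64(179.0))
```

Call:
step_arm:
  plan: [-0.17,0.01,1.88,0,0,0,-0.17,0.01,1.88,0,0,0,-0.16,0.01,1.88,0,0,0,-1.18,0,0.06,0,0,0,-1.18,0,0.06,0,0,0]

```text
time_s: 13.55
ee_pos: [708.6, -169.2, 326.3]
ee_rot: [-179.9, 0.1, 21.2]
force: [1.1, 0.7, 0.1]
gripper_width: 0.4
gripper_force: 0.5
```

Call:
step_arm:
  plan: [-1.18,0,0.05,0,0,0,-0.69,0,0.25,0,0,0,-0.67,0,0.27,0,0,0,-0.67,0,0.3,0,0,0,-0.65,0,0.32,0,0,0]

```text
time_s: 13.97
ee_pos: [673.0, -184.7, 316.1]
ee_rot: [-180.0, -0.0, 21.1]
force: [1.2, 0.8, -0.2]
gripper_width: 0.4
gripper_force: 0.5
```

Call:
step_arm:
  plan: [-0.65,0,0.35,0,0,0,-0.63,0,0.38,0,0,0,-0.62,0,0.41,0,0,0,-0.61,0,0.43,0,0,0,-0.59,0,0.45,0,0,0]

```text
time_s: 14.38
ee_pos: [644.0, -196.8, 295.6]
ee_rot: [180.0, -0.0, 21.0]
force: [1.0, -0.5, 1.0]
gripper_width: 0.1
gripper_force: 0.6
```

```bash
python3 - <<'E'
from h import *
np.set_printoptions(precision=1,suppress=True)
w=viewer.grab_frame("wrist");t=viewer.grab_frame("top")
st=sensors.state();print(st["ee_pos"],st["ee_rot"],st["force"])
b=cv2.resize(t["img"][80:230,220:420],(400,300),interpolation=2)
cv2.imwrite("pics/st6.png",np.hstack([cv2.resize(w["img"],(400,300)),b])[...,::-1])
E
```

```text
[ 643.1 -197.   295.2] [-179.9    0.1   21. ] [-0.   0.4  1.1]
```

View pics/st6.png

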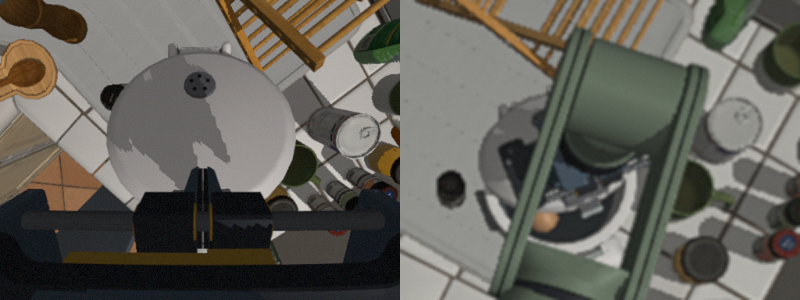

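The lid is following: its back now looks larger and flatter, with the vent at (200,85). The contact force is about 1 N, so I carry on along the arc.

Call:
step_arm:
  plan: [-0.58,0,0.48,0,0,0,-0.56,0,0.5,0,0,0,-0.54,0,0.53,0,0,0,-0.52,0,0.55,0,0,0,-0.5,0,0.57,0,0,0]

```text
time_s: 14.9
ee_pos: [618.8, -206.3, 269.2]
ee_rot: [180.0, -0.0, 21.0]
force: [1.2, 0.7, -0.1]
gripper_width: 0.2
gripper_force: 0.7
```

Call:
step_arm:
  plan: [-0.48,0,0.59,0,0,0,-0.46,0,0.61,0,0,0,-0.43,0,0.63,0,0,0,-0.42,0,0.66,0,0,0,-0.38,0,0.66,0,0,0]

```text
time_s: 15.32
ee_pos: [598.7, -214.1, 237.7]
ee_rot: [180.0, -0.0, 21.0]
force: [1.0, 0.8, 1.4]
gripper_width: 0.2
gripper_force: 0.8
```

Call:
step_arm:
  plan: [-0.37,0,0.69,0,0,0,-0.33,0,0.7,0,0,0,-0.31,0,0.72,0,0,0,-0.29,0,0.73,0,0,0,0,0,0,0,0,0]

```text
time_s: 15.73
ee_pos: [585.4, -218.6, 207.9]
ee_rot: [-179.9, 0.2, 21.0]
force: [0.9, -0.8, 0.8]
gripper_width: 0.3
gripper_force: 0.4
```

```bash
python3 - <<'E'
from h import *
np.set_printoptions(precision=1,suppress=True)
st=sensors.state();print(st["ee_pos"],st["ee_rot"],st["force"])
w=viewer.grab_frame("wrist")
cv2.imwrite("pics/w7.png",w["img"][...,::-1])
for n in("lid_pad","lid_hinge"):
  for q in viewer.pinpoint(n,w)[:1]:print(n,q,onz(w,q["location"],165 if n=="lid_pad" else 143))
E
```

```text
[ 585.4 -218.6  207.9] [-179.9    0.2   21. ] [ 0.9 -0.8  0.8]
lid_pad {'location': [263.2, 244.7], 'score': 0.95} [ 568.5 -228.7  165. ]
lid_hinge {'location': [392.3, 171.3], 'score': 0.5} [ 654.8 -305.5  143. ]
```

Call:
step_arm:
  plan: [-0.25,0,0.7,0,0,0,-0.25,0,0.7,0,0,0,-0.2,0,0.5,0,0,0,0,0,0,0,0,0]

```text
time_s: 16.22
ee_pos: [581.4, -220.9, 192.2]
ee_rot: [179.9, -0.2, 21.0]
force: [1.7, 2.1, 6.1]
gripper_width: 0.7
gripper_force: 3.4
```

Call:
step_arm:
  plan: [0,0,0.3,0,0,0,0,0,0.3,0,0,0,0,0,0,0,0,0]

```text
time_s: 16.47
ee_pos: [581.5, -220.9, 191.4]
ee_rot: [179.8, -0.3, 21.0]
force: [-4.3, 4.7, 30.1]
gripper_width: 0.3
gripper_force: 14.8
```

Call:
step_arm:
  plan: [0,0,0.2,0,0,0,0,0,0.2,0,0,0,0,0,0,0,0,0]

```text
time_s: 16.72
ee_pos: [581.5, -221.0, 191.0]
ee_rot: [179.7, -0.4, 21.0]
force: [-9.6, 7.3, 44.6]
gripper_width: 0.2
gripper_force: 22.2
```

Call:
step_arm:
  plan: [0,0,-0.5,0,0,0,0,0,-0.4,0,0,0,0,0,0,0,0,0]

```text
time_s: 16.97
ee_pos: [581.1, -221.1, 192.1]
ee_rot: [179.9, -0.2, 21.0]
force: [-0.8, 2.5, 14.9]
gripper_width: 0.6
gripper_force: 8.0
```

```bash
python3 - <<'E'
from h import *
np.set_printoptions(precision=1,suppress=True)
st=sensors.state();print(st["ee_pos"],st["ee_rot"],st["force"],st["torque"])
w=viewer.grab_frame("wrist");t=viewer.grab_frame("top");s=viewer.grab_frame("side")
a=cv2.resize(w["img"][80:,80:480],(400,304));b=cv2.resize(s["img"][110:261,220:420],(400,304),interpolation=2);c=cv2.resize(t["img"][100:251,220:420],(400,304),interpolation=2)
cv2.imwrite("pics/st7.png",np.vstack([np.hstack([a,b]),np.hstack([c,c*0])])[:600,...,::-1])
E
```

```text
[ 581.1 -221.1  192.1] [179.9  -0.2  21. ] [-0.8  2.5 14.9] [ 0.3  0.4 -0.1]
```

View pics/st7.png

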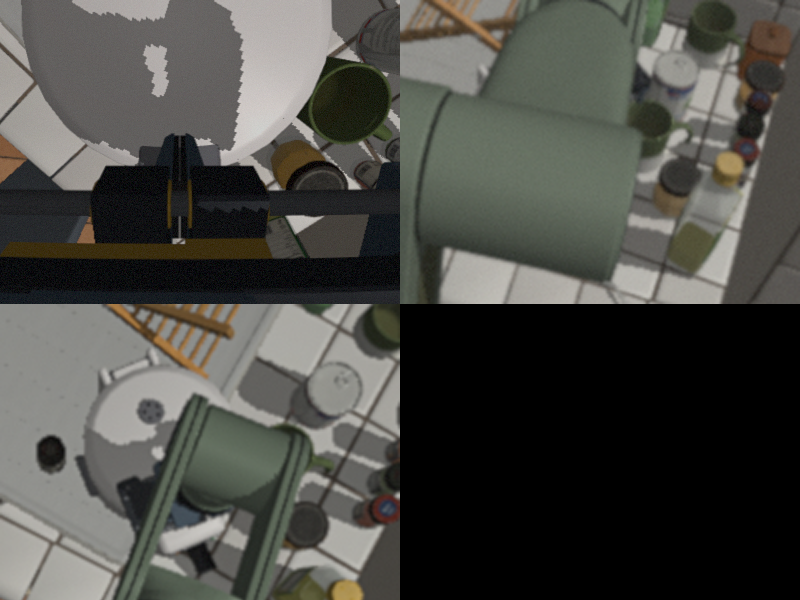

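The top view shows the lid nearly flat, with its pad under the fingers in the wrist view at about (180,155). To tell whether the catch has snapped, I'll lift off and measure the pad height.

Call:
step_arm:
  plan: [0,0,-1,0,0,0,0,0,-1,0,0,0,0,0,-1,0,0,0,0,0,-1,0,0,0,0,0,-1,0,0,0]

```text
time_s: 17.53
ee_pos: [580.2, -221.2, 240.4]
ee_rot: [-180.0, 0.0, 21.0]
force: [0.9, -0.9, 0.4]
gripper_width: 0.6
gripper_force: 0.2
```

Call:
step_arm:
  plan: [-2,0,-2,0,0,0,-3,0,-2,0,0,0,-3,0,-2,0,0,0,-3,0,-2,0,0,0,0,0,0,0,0,0]

```text
time_s: 17.95
ee_pos: [474.7, -262.7, 325.1]
ee_rot: [179.6, -0.1, 20.8]
force: [0.3, -0.1, 1.0]
gripper_width: 0.5
gripper_force: 0.0
```

```bash
python3 - <<'E'
from h import *
np.set_printoptions(precision=1,suppress=True)
st=sensors.state();print(st["ee_pos"],st["force"])
w=viewer.grab_frame("wrist");t=viewer.grab_frame("top");s=viewer.grab_frame("side")
for n,p in zip("wts",(w,t,s)): cv2.imwrite(f"pics/u{n}.png",p["img"][...,::-1])
for n in("lid_pad","lid_hinge","lever_tip","cooker_rim"):
    r=[(m,p,q["location"],q["score"]) for m,p in(("w",w),("t",t),("s",s)) for q in viewer.pinpoint(n,p)[:1]]
    print(n,[(x[0],x[2],round(x[3],2),onz(x[1],x[2],dict(lid_pad=165,lid_hinge=143,lever_tip=92,cooker_rim=139)[n])) for x in r])
    if len(r)>1: print(tri([(x[1],x[2]) for x in r]))
E
```

```text
[ 474.7 -262.7  325.1] [ 0.3 -0.1  1. ]
lid_pad [('t', [303.0, 151.9], 0.84, array([ 693.6, -198.2,  165. ])), ('s', [288.0, 124.6], 0.73, array([ 796.5, -211.9,  165. ]))]
(array([ 662.4, -180.7,  322.9]), [1.1, 1.1])
lid_hinge []
lever_tip [('w', [259.0, 151.0], 0.79, array([ 497.5, -255.6,   92. ])), ('t', [319.5, 228.7], 0.57, array([ 500.9, -248.1,   92. ]))]
(array([ 499.3, -251.8,   92.9]), [4.1, 4.1])
cooker_rim [('t', [299.5, 168.4], 0.83, array([ 655.2, -191.5,  139. ])), ('s', [289.2, 164.0], 0.73, array([ 666. , -193.8,  139. ]))]
(array([ 651.8, -189.8,  159.4]), [0.3, 0.3])
```

```bash
python3 - <<'E'
from h import *
np.set_printoptions(precision=2,suppress=True)
w=viewer.grab_frame("wrist");t=viewer.grab_frame("top");s=viewer.grab_frame("side")
M=Rz(21)
for xc in(-80,-60,-40,-20,0,20): 
    X=M@np.array([xc,0,100])+[656.5,-192,1];o=[]
    for p,f in((t,"top0"),(s,"side0")):
        u=proj(p,X).round().astype(int);o+=[p["img"][u[1],u[0]].tolist(),cv2.imread(f"pics/{f}.png")[u[1],u[0],::-1].tolist()]
    print(xc,o)
pad=[(p,q["location"]) for p in(w,t,s) for q in viewer.pinpoint("lid_pad",p)[:1]];print([x[1] for x in pad])
for a in np.arange(0,1.2,.1): print(round(a,1),proj(t,M@lidpt(a,190,22)+[656.5,-192,1]),proj(s,M@lidpt(a,190,22)+[656.5,-192,1]))
obs=[(s,(292,165),0),(s,(286.7,166.5),0),(s,(289.2,164),0),(t,(299,168),0),(t,(301.4,166.8),0),(t,(299.5,168.4),0),(s,(318,216),1),(s,(320.6,214.6),1),(t,(321,229),1),(t,(317.7,231.7),1),(t,(319.5,228.7),1),(t,(287,134),2),(s,(271.6,142.3),2)]
P=[[0,0,138],[-167,0,91],[105,0,142]]
f=lambda q:np.concatenate([proj(p,Rz(q[2])@np.array(P[k])+[q[0],q[1],q[3]])-uv for p,uv,k in obs])
r=least_squares(f,[650,-195,20,1.0],loss='soft_l1');print(r.x,abs(f(r.x)).max())
E
```

```text
-80 [[38, 40, 41], [35, 38, 38], [98, 109, 95], [162, 160, 155]]
-60 [[40, 42, 44], [105, 69, 38], [102, 111, 96], [40, 40, 43]]
-40 [[40, 42, 43], [36, 38, 39], [98, 108, 96], [56, 49, 43]]
-20 [[37, 42, 42], [37, 40, 41], [100, 108, 95], [39, 37, 36]]
0 [[61, 65, 66], [57, 60, 63], [93, 102, 89], [56, 58, 62]]
20 [[114, 113, 111], [108, 86, 69], [88, 96, 84], [149, 119, 95]]
[[302.7, 152.4], [290.1, 124.9]]
0.0 [312.95 197.33] [305.23 182.86]
0.1 [313.42 195.39] [305.22 178.33]
0.2 [313.6  192.69] [304.84 173.29]
0.3 [313.48 189.24] [304.08 167.78]
0.4 [313.05 185.05] [302.93 161.87]
0.5 [312.3  180.14] [301.4  155.63]
0.6 [311.22 174.54] [299.5  149.13]
0.7 [309.82 168.31] [297.26 142.48]
0.8 [308.11 161.52] [294.7  135.78]
0.9 [306.1  154.24] [291.86 129.11]
1.0 [303.82 146.58] [288.78 122.59]
1.1 [301.3  138.63] [285.51 116.31]
[ 654.9  -191.43   20.5    10.64] 3.9445493070830366
```

```bash
python3 - <<'E'
from h import *
def tcp(a,b=2):
    q=lidpt(a,184+22*(1-a/1.06),22); xc=q[0]+16; 
    return (656.5+.9336*xc,-192+.3584*xc,q[2]+b+14)
e=(180,0,21)
p0=tcp(1.0)
w=[((540,-236,385),e,3),((727,-165,385),e,6),((p0[0]+20,p0[1]+7.7,p0[2]),e,3),(tcp(.95),e,4)]
w+= [(tcp(a),e,1) for a in np.linspace(.95,0.15,19)[1:]]
plan(w)
print(tcp(.15),tcp(0))
E
```

```text
[2.23, -0.02, -2.17, 0.0, 0.0, 0.0, 2.24, -0.02, -2.17, 0.0, 0.0, 0.0, 2.23, -0.02, -2.17, 0.0, 0.0, 0.0, 3.33, 0.01, 0.0, 0.0, 0.0, 0.0, 3.34, 0.01, 0.0, 0.0, 0.0, 0.0]
[3.33, 0.01, 0.0, 0.0, 0.0, 0.0, 3.34, 0.02, 0.0, 0.0, 0.0, 0.0, 3.33, 0.01, 0.0, 0.0, 0.0, 0.0, 3.34, 0.02, 0.0, 0.0, 0.0, 0.0, -0.49, 0.0, 1.97, 0.0, 0.0, 0.0]
[-0.49, 0.0, 1.98, 0.0, 0.0, 0.0, -0.49, -0.01, 1.97, 0.0, 0.0, 0.0, -0.76, 0.0, 0.09, 0.0, 0.0, 0.0, -0.76, 0.0, 0.09, 0.0, 0.0, 0.0, -0.75, 0.0, 0.08, 0.0, 0.0, 0.0]
[-0.76, 0.0, 0.09, 0.0, 0.0, 0.0, -0.78, 0.0, 0.34, 0.0, 0.0, 0.0, -0.76, 0.0, 0.38, 0.0, 0.0, 0.0, -0.75, 0.0, 0.42, 0.0, 0.0, 0.0, -0.74, 0.0, 0.46, 0.0, 0.0, 0.0]
[-0.71, 0.0, 0.49, 0.0, 0.0, 0.0, -0.7, 0.0, 0.52, 0.0, 0.0, 0.0, -0.67, 0.0, 0.56, 0.0, 0.0, 0.0, -0.66, 0.0, 0.59, 0.0, 0.0, 0.0, -0.62, 0.0, 0.62, 0.0, 0.0, 0.0]
[-0.6, 0.0, 0.66, 0.0, 0.0, 0.0, -0.58, 0.0, 0.68, 0.0, 0.0, 0.0, -0.54, 0.0, 0.71, 0.0, 0.0, 0.0, -0.51, 0.0, 0.74, 0.0, 0.0, 0.0, -0.49, 0.0, 0.76, 0.0, 0.0, 0.0]
[-0.44, 0.0, 0.79, 0.0, 0.0, 0.0, -0.42, 0.0, 0.81, 0.0, 0.0, 0.0, -0.38, 0.0, 0.84, 0.0, 0.0, 0.0, -0.34, 0.0, 0.85, 0.0, 0.0, 0.0]
(np.float64(585.2467577581095), np.float64(-219.3534297552416), np.float64(210.0719870823026)) (np.float64(577.144), np.float64(-222.464), np.float64(180.0))
```

Call:
step_arm:
  plan: [2.23,0,-2.17,0,0,0,2.23,0,-2.17,0,0,0,2.23,0,-2.17,0,0,0,3.33,0,0,0,0,0,3.33,0,0,0,0,0]

```text
time_s: 19.42
ee_pos: [603.5, -212.5, 387.4]
ee_rot: [179.8, -0.2, 21.0]
force: [0.9, -0.2, 0.2]
gripper_width: 0.1
gripper_force: 0.0
```

Call:
step_arm:
  plan: [3.33,0.01,0,0,0,0,3.33,0.02,0,0,0,0,3.33,0.01,0,0,0,0,3.33,0.01,0,0,0,0,-0.49,0,1.97,0,0,0]

```text
time_s: 19.83
ee_pos: [731.4, -164.6, 365.3]
ee_rot: [179.7, -0.6, 21.3]
force: [-0.0, -0.1, 0.4]
gripper_width: 0.5
gripper_force: 0.0
```

Call:
step_arm:
  plan: [-0.49,0,1.97,0,0,0,-0.49,0,1.97,0,0,0,-0.76,0,0.09,0,0,0,-0.76,0,0.09,0,0,0,-0.75,0,0.08,0,0,0]

```text
time_s: 20.25
ee_pos: [691.5, -179.3, 324.6]
ee_rot: [179.9, -0.1, 21.0]
force: [-0.3, -0.1, 0.2]
gripper_width: 0.7
gripper_force: 0.0
```

Call:
step_arm:
  plan: [-0.76,0,0.09,0,0,0,-0.78,0,0.34,0,0,0,-0.76,0,0.38,0,0,0,-0.75,0,0.42,0,0,0,-0.74,0,0.46,0,0,0]

```text
time_s: 20.67
ee_pos: [656.5, -192.8, 308.5]
ee_rot: [179.9, -0.2, 21.0]
force: [0.8, 1.3, 0.7]
gripper_width: 0.3
gripper_force: 0.5
```

Call:
step_arm:
  plan: [-0.71,0,0.49,0,0,0,-0.7,0,0.52,0,0,0,-0.67,0,0.56,0,0,0,-0.66,0,0.59,0,0,0,-0.62,0,0.62,0,0,0]

```text
time_s: 21.08
ee_pos: [625.4, -204.8, 280.7]
ee_rot: [179.8, -0.3, 21.0]
force: [1.9, -0.5, 1.1]
gripper_width: 0.5
gripper_force: 0.6
```

Call:
step_arm:
  plan: [-0.6,0,0.66,0,0,0,-0.58,0,0.68,0,0,0,-0.54,0,0.71,0,0,0,-0.51,0,0.74,0,0,0,-0.49,0,0.76,0,0,0]

```text
time_s: 21.5
ee_pos: [599.6, -214.5, 243.2]
ee_rot: [179.9, -0.1, 21.0]
force: [1.1, 0.4, 0.2]
gripper_width: 0.3
gripper_force: 0.8
```

Call:
step_arm:
  plan: [-0.44,0,0.79,0,0,0,-0.42,0,0.81,0,0,0,-0.38,0,0.84,0,0,0,-0.34,0,0.85,0,0,0,0,0,0,0,0,0]

```text
time_s: 21.92
ee_pos: [583.2, -219.8, 207.8]
ee_rot: [-179.8, 0.2, 21.0]
force: [0.2, -0.4, 0.8]
gripper_width: 0.6
gripper_force: 0.4
```

```bash
python3 - <<'E'
from h import *
np.set_printoptions(precision=1,suppress=True)
F=[]
for i in range(3):
    w=viewer.grab_frame("wrist");st=sensors.state();F.append(st["force"])
    for n in("lid_pad","lid_hinge","mug"):
      for q in viewer.pinpoint(n,w)[:1]:print(n,q["location"],q["score"],onz(w,q["location"],dict(lid_pad=193,lid_hinge=144,mug=0)[n]))
print(st["ee_pos"],np.mean(F,0)); cv2.imwrite("pics/u2.png",w["img"][...,::-1])
E
```

```text
lid_pad [261.0, 237.4] 0.94 [ 584.4 -221.   193. ]
mug [393.7, 170.0] 0.57 [ 648.2 -382.9    0. ]
lid_pad [257.5, 239.0] 0.61 [ 583.  -219.7  193. ]
mug [390.2, 170.8] 0.92 [ 647.9 -380.7    0. ]
lid_pad [260.6, 241.0] 0.86 [ 582.5 -222.2  193. ]
mug [391.8, 171.8] 0.89 [ 647.9 -383.6    0. ]
[ 585.1 -219.8  210.4] [-0.6 -0.3  0.9]
```

Call:
step_arm:
  plan: [-0.2,0,0.5,0,0,0,-0.2,0,0.5,0,0,0,0,0,0,0,0,0]

```text
time_s: 22.77
ee_pos: [580.8, -221.3, 198.9]
ee_rot: [-180.0, 0.0, 21.0]
force: [1.2, 1.0, 1.1]
gripper_width: 0.4
gripper_force: 0.5
```

Call:
step_arm:
  plan: [-0.1,0,0.4,0,0,0,0,0,0,0,0,0]

```text
time_s: 22.93
ee_pos: [580.0, -221.6, 195.2]
ee_rot: [-180.0, 0.0, 21.0]
force: [0.3, 0.3, 0.7]
gripper_width: 0.4
gripper_force: 0.5
```

Call:
step_arm:
  plan: [-0.1,0,0.4,0,0,0,0,0,0,0,0,0]

```text
time_s: 23.1
ee_pos: [579.6, -221.9, 192.5]
ee_rot: [180.0, -0.1, 21.0]
force: [1.2, 0.8, 2.9]
gripper_width: 0.6
gripper_force: 1.4
```

```bash
python3 - <<'E'
from h import *
np.set_printoptions(precision=2,suppress=True)
for i in range(3):
    w=viewer.grab_frame("wrist");st=sensors.state();print(st["ee_pos"],st["force"],st["torque"],st["gripper_force"],st["effort"],st["qpos"])
E
```

```text
[ 579.63 -221.88  192.51] [0.27 1.14 4.41] [ 0.15  0.13 -0.01] 1.970593213295615 [ -0.86 -43.75 -21.56  -0.32  -0.08  -0.02] [-22.02  23.69  86.57   0.03  69.69  46.95]
[ 579.64 -221.87  192.47] [0.67 0.86 4.45] [ 0.15  0.03 -0.06] 2.005428946772554 [ -0.89 -43.5  -21.44  -0.34  -0.1   -0.02] [-22.02  23.69  86.57   0.03  69.69  46.95]
[ 579.64 -221.86  192.45] [-0.15  0.6   3.89] [ 0.18  0.06 -0.08] 2.096012799647724 [ -0.93 -43.42 -21.39  -0.37  -0.1   -0.02] [-22.02  23.7   86.57   0.03  69.69  46.96]
```

Call:
step_arm:
  plan: [0,0,0.3,0,0,0,0,0,0,0,0,0,0,0,0,0,0,0]

```text
time_s: 23.5
ee_pos: [579.7, -221.9, 192.0]
ee_rot: [179.9, -0.1, 21.0]
force: [-2.9, 2.5, 15.2]
gripper_width: 0.4
gripper_force: 7.5
```

```bash
python3 - <<'E'
from h import *
np.set_printoptions(precision=2,suppress=True)
A=[]
for i in range(6):
    w=viewer.grab_frame("wrist");st=sensors.state();A.append(np.r_[st["ee_pos"],st["force"],st["torque"],st["gripper_force"]])
A=np.mean(A,0);print(A,env.finger_overhang,st["effort"])
F,T=A[3:6],A[6:9]; c=np.cross(F,T)/(F@F)*1000;M=Rz(-21);print("axis pt mm (cooker axes)",M@c,"dir",M@F, "moment",M@T)
t=viewer.grab_frame("top");s=viewer.grab_frame("side")
for n in("lid_pad","lid_hinge","cooker_lid","spice_jar","mug","honey"):
    print(n,[(m,np.round(q["location"]),round(q["score"],2)) for m,p in(("w",w),("t",t),("s",s)) for q in viewer.pinpoint(n,p)[:1]])
E
```

```text
[ 579.68 -221.89  192.02   -2.7     2.87   15.27    0.38    0.82   -0.05
    7.49] 14.0 [ -1.02 -36.62 -19.    -0.33  -1.32  -0.05]
axis pt mm (cooker axes) [-39.23  39.68 -13.3 ] dir [-1.49  3.65 15.27] moment [ 0.65  0.63 -0.05]
lid_pad [('w', array([259., 242.]), 0.57)]
lid_hinge [('t', array([284., 134.]), 0.87), ('s', array([268., 141.]), 0.39)]Traceback (most recent call last):
  File "<stdin>", line 10, in <module>
ValueError: it knows: cooker, cooker_rim, glass, honey, lever_tip, lid_hinge, lid_pad, mug, oil_bottle, pepper_mill, rest_dish, spice_jar, spoon, spoon_bowl, spoon_grip, spoon_rest
```

Call:
step_arm:
  plan: [0,0,-0.6,0,0,0,0,0,-1.5,0,0,0,0,0,-2.5,0,0,0,0,0,-2.5,0,0,0,0,0,-2.5,0,0,0]

```text
time_s: 24.62
ee_pos: [578.8, -222.2, 285.1]
ee_rot: [-179.9, 0.1, 21.0]
force: [-0.3, -0.4, 0.8]
gripper_width: 0.2
gripper_force: 0.0
```

```bash
python3 - <<'E'
from h import *
np.set_printoptions(precision=1,suppress=True)
for i in range(2):
    w=viewer.grab_frame("wrist");st=sensors.state()
    print(st["time_s"],st["ee_pos"],st["force"],w["position"],[(np.round(q["location"]),round(q["score"],2)) for n in("lid_pad",) for q in viewer.pinpoint(n,w)[:2]])
E
```

```text
24.6667 [ 581.  -223.   291.1] [ 2.7 -0.9  3.9] [ 657.9 -192.3  441. ] [(array([258., 177.]), 0.77)]
24.7667 [ 579.9 -222.6  286.7] [-0.7 -0.2  0.2] [ 658.5 -192.6  445.7] []
```

Call:
step_arm:
  plan: [-3,0,-1,0,0,0,-4,0,-1,0,0,0,-4,0,0,0,0,0,-1,0,0,0,0,0,0,0,0,0,0,0]

```text
time_s: 25.23
ee_pos: [464.4, -265.6, 304.0]
ee_rot: [-179.9, 0.1, 20.8]
force: [-0.0, 0.1, -0.7]
gripper_width: 0.7
gripper_force: 0.0
```

```bash
cat > m.py <<'E'
from h import *
import json,os
np.set_printoptions(precision=1,suppress=True)
D=json.load(open("d.json")) if os.path.exists("d.json") else []
st=sensors.state();print(st["ee_pos"])
for m in("wrist","top","side"):
    w=viewer.grab_frame(m)
    for n in("lever_tip","cooker_rim","lid_hinge","lid_pad"):
        for q in viewer.pinpoint(n,w)[:1]:
            o,d=ray(w,q["location"]);D.append([m,n,q["score"],o.tolist(),d.tolist()]);print(m,n,np.round(q["location"]),round(q["score"],2))
json.dump(D,open("d.json","w"))
E
python3 m.py
```

```text
[ 464.4 -265.6  304. ]
wrist lever_tip [261. 144.] 0.94
top lever_tip [322. 227.] 0.54
top cooker_rim [301. 169.] 0.87
top lid_hinge [287. 132.] 0.68
top lid_pad [304. 153.] 0.81
side lever_tip [181. 213.] 0.61
side cooker_rim [289. 167.] 0.73
side lid_pad [289. 126.] 0.92
```

Call:
step_arm:
  plan: [-1,0,2,0,0,0,-1,0,1,0,0,0,0,0,0,0,0,0]

```text
time_s: 26.23
ee_pos: [446.4, -271.8, 273.1]
ee_rot: [-179.8, 0.2, 21.0]
force: [0.1, -0.5, 0.2]
gripper_width: 0.5
gripper_force: 0.0
```

```bash
python3 m.py
```

```text
[ 446.4 -271.8  273.1]
wrist lever_tip [260. 128.] 0.81
top lever_tip [319. 231.] 0.66
top cooker_rim [301. 170.] 0.59
top lid_hinge [285. 134.] 0.93
top lid_pad [305. 153.] 0.6
side cooker_rim [291. 168.] 0.57
side lid_pad [292. 127.] 0.87
```

Call:
step_arm:
  plan: [-3,0,-3,0,0,0,-3,0,-4,0,0,0,-1,0,-4,0,0,0,0,0,0,0,0,0]

```text
time_s: 27.32
ee_pos: [388.8, -297.6, 385.9]
ee_rot: [179.3, -0.4, 20.9]
force: [1.2, 0.1, 1.0]
gripper_width: 0.2
gripper_force: 0.0
```

```bash
python3 m.py; python3 - <<'E'
from h import *
import json
np.set_printoptions(precision=1,suppress=True)
D=[x for x in json.load(open("d.json")) if x[2]>.4]
for n in("lever_tip","cooker_rim","lid_hinge","lid_pad"):
    L=[x for x in D if x[1]==n]
    if len(L)<2: continue
    f=lambda X:np.concatenate([np.cross(X-np.array(x[3]),x[4])/np.linalg.norm(X-np.array(x[3]))*420 for x in L])
    r=least_squares(f,[600,-200,100],loss='soft_l1',f_scale=2);J=np.linalg.inv(r.jac.T@r.jac)
    print(n,r.x,np.sqrt(np.diag(J))*2,[(x[0][0],round(float(np.linalg.norm(f(r.x)[3*i:3*i+3])),1)) for i,x in enumerate(L)])
E
```

```text
[ 388.8 -297.6  385.9]
wrist lever_tip [256.  82.] 0.75
top lever_tip [320. 232.] 0.44
top cooker_rim [300. 171.] 0.81
top lid_hinge [287. 133.] 0.61
top lid_pad [305. 154.] 0.6
side lever_tip [123. 257.] 0.4
side cooker_rim [288. 165.] 0.6
side lid_pad [288. 127.] 0.59
lever_tip [ 499.6 -252.9   95.4] [ 1.4  1.6 13.7] [('w', 2.8), ('t', 1.8), ('s', 134.4), ('w', 2.1), ('t', 2.5), ('w', 1.7), ('t', 2.6)]
cooker_rim [ 650.6 -192.8  146.4] [ 5.3  3.  12.1] [('t', 1.0), ('s', 0.8), ('t', 0.6), ('s', 1.5), ('t', 1.1), ('s', 2.3)]
lid_hinge [ 760.  -160.8   93.8] [3.5e+07 1.0e+07 1.5e+08] [('t', 0.6), ('t', 1.0), ('t', 0.3)]
lid_pad [ 659.5 -185.1  318.3] [4.2 2.7 8.1] [('t', 0.3), ('s', 1.1), ('t', 0.8), ('s', 1.6), ('t', 0.8), ('s', 2.1)]
```

```bash
python3 - <<'E'
from h import *
e=(R.from_euler('xyz',(180,0,21),degrees=True)*R.from_rotvec([0,np.radians(20),0])).as_euler('xyz',degrees=True);print(e)
plan([((480,-200,300),e,4),((573,-174,210),e,4),((573,-174,164),e,5)])
E
```

```text
[180. -20.  21.]
[2.99, -1.4, 1.95, 0.0, 0.087, 0.0, 2.81, -1.4, 2.2, 0.0, 0.087, 0.0, 2.6, -1.41, 2.43, 0.0, 0.088, 0.0, 2.38, -1.4, 2.65, 0.0, 0.087, 0.0, 1.49, 0.23, 2.94, 0.0, 0.0, 0.0]
[1.49, 0.23, 2.93, 0.0, 0.0, 0.0, 1.49, 0.22, 2.94, 0.0, 0.0, 0.0, 1.49, 0.23, 2.93, 0.0, 0.0, 0.0, -0.32, 0.0, 0.87, 0.0, 0.0, 0.0, -0.31, 0.0, 0.86, 0.0, 0.0, 0.0]
[-0.32, 0.0, 0.87, 0.0, 0.0, 0.0, -0.31, 0.0, 0.86, 0.0, 0.0, 0.0, -0.32, 0.0, 0.87, 0.0, 0.0, 0.0]
```

Call:
step_arm:
  plan: [2.99,-1.4,1.95,0,0.087,0,2.81,-1.4,2.2,0,0.087,0,2.6,-1.4,2.43,0,0.088,0,2.38,-1.4,2.65,0,0.087,0,1.49,0.23,2.94,0,0,0]

```text
time_s: 28.48
ee_pos: [501.1, -191.4, 276.7]
ee_rot: [-179.9, -20.1, 20.9]
force: [-0.4, -0.1, -0.3]
gripper_width: 0.5
gripper_force: 0.0
```

Call:
step_arm:
  plan: [1.49,0.23,2.93,0,0,0,1.49,0.22,2.94,0,0,0,1.49,0.23,2.93,0,0,0,-0.32,0,0.87,0,0,0,-0.32,0,0.87,0,0,0]

```text
time_s: 28.9
ee_pos: [573.1, -173.5, 189.9]
ee_rot: [-179.9, -19.9, 21.1]
force: [0.4, 0.1, 0.3]
gripper_width: 0.7
gripper_force: 0.0
```

Call:
step_arm:
  plan: [-0.32,0,0.87,0,0,0,-0.32,0,0.87,0,0,0,0,0,0,0,0,0]

```text
time_s: 29.15
ee_pos: [571.3, -174.3, 171.6]
ee_rot: [-179.9, -19.9, 20.9]
force: [-0.3, 0.6, -0.3]
gripper_width: 0.5
gripper_force: 0.0
```

Call:
step_arm:
  plan: [-0.14,0,0.38,0,0,0,0,0,0,0,0,0]

```text
time_s: 29.32
ee_pos: [572.6, -174.6, 169.2]
ee_rot: [180.0, -20.0, 21.0]
force: [0.3, -0.7, 1.0]
gripper_width: 0.9
gripper_force: 0.0
```

Call:
step_arm:
  plan: [-0.14,0,0.38,0,0,0,0,0,0,0,0,0]

```text
time_s: 29.48
ee_pos: [572.7, -174.4, 164.9]
ee_rot: [180.0, -20.0, 21.0]
force: [-0.2, -0.1, 0.8]
gripper_width: 0.1
gripper_force: 0.0
```

Call:
step_arm:
  plan: [-0.14,0,0.38,0,0,0,0,0,0,0,0,0]

```text
time_s: 29.65
ee_pos: [572.5, -174.1, 160.4]
ee_rot: [-180.0, -20.0, 21.0]
force: [-0.5, -0.0, -0.1]
gripper_width: 0.4
gripper_force: 0.0
```

Call:
step_arm:
  plan: [-0.07,0,0.19,0,0,0,0,0,0,0,0,0]

```text
time_s: 29.82
ee_pos: [573.1, -174.3, 159.1]
ee_rot: [180.0, -20.0, 21.0]
force: [-0.4, 0.1, 2.1]
gripper_width: 0.5
gripper_force: 0.9
```

Call:
step_arm:
  plan: [-0.07,0,0.19,0,0,0,0,0,0,0,0,0]

```text
time_s: 29.98
ee_pos: [573.1, -174.3, 158.6]
ee_rot: [179.9, -20.1, 21.1]
force: [-4.0, 0.5, 9.2]
gripper_width: 0.6
gripper_force: 4.8
```

Call:
step_arm:
  plan: [-0.07,0,0.19,0,0,0,0,0,0,0,0,0]

```text
time_s: 30.15
ee_pos: [573.2, -174.3, 158.4]
ee_rot: [179.9, -20.2, 21.1]
force: [-9.3, 1.1, 19.4]
gripper_width: 0.6
gripper_force: 9.5
```

The touch puts the rim at z≈140, so the cooker stands on the 2 mm drainer, and the lid stalled at about 0.06 rad, just on the catch. I'll close it again, this time leaning the hand back so only its front edge bears on the pad's centre.

```bash
python3 - <<'E'
from h import *
def W(xc,z): return (655.3+.9336*xc,-192+.3584*xc,z)
def tcp(a,b=2):
    q=lidpt(a,184+14*(1-a/1.06),22); return W(q[0]+16,q[2]+b+14)
e=(180,0,21);et=(180,-20,21)
p0=tcp(1.0)
w=[((530,-210,260),et,4),((540,-236,385),e,4),(W(76,385),e,5),((p0[0]+20,p0[1]+7.7,p0[2]),e,3),(tcp(.93),e,4)]
w+= [(tcp(a),e,1) for a in np.linspace(.93,0.25,16)[1:]]
q=lidpt(.2,192,22); w+=[(W(q[0]+10.2,q[2]+2+18.6),et,4)]
q=lidpt(.09,191,22); w+=[(W(q[0]+10.2,q[2]+2+18.6),et,4)]
print(w[-1])
plan(w)
E
```

```text
((np.float64(587.1008524335482), np.float64(-218.1809923819798), np.float64(201.677763023084)), (180, -20, 21), 4)
[-0.37, 0.45, -2.84, 0.0, -0.001, 0.0, -0.37, 0.45, -2.84, 0.0, -0.001, 0.0, -0.38, 0.45, -2.84, 0.001, -0.001, 0.001, -0.38, 0.44, -2.85, 0.0, 0.0, 0.0, 1.07, 0.7, -2.94, 0.0, -0.087, 0.0]
[0.81, 0.7, -3.02, 0.0, -0.087, 0.0, 0.54, 0.7, -3.07, 0.0, -0.088, 0.0, 0.28, 0.69, -3.11, 0.0, -0.087, 0.0, 3.99, 0.01, 0.0, 0.0, 0.0, 0.0, 3.99, 0.01, 0.0, 0.0, 0.0, 0.0]
[3.99, 0.0, 0.0, 0.0, 0.0, 0.0, 3.98, 0.01, 0.0, 0.0, 0.0, 0.0, 3.99, 0.0, 0.0, 0.0, 0.0, 0.0, -0.5, 0.0, 1.99, 0.0, 0.0, 0.0, -0.5, 0.0, 1.99, 0.0, 0.0, 0.0]
[-0.49, 0.0, 1.98, 0.0, 0.0, 0.0, -0.84, 0.0, 0.13, 0.0, 0.0, 0.0, -0.84, 0.0, 0.14, 0.0, 0.0, 0.0, -0.84, 0.0, 0.13, 0.0, 0.0, 0.0, -0.83, 0.0, 0.14, 0.0, 0.0, 0.0]
[-0.77, 0.0, 0.39, 0.0, 0.0, 0.0, -0.74, 0.0, 0.43, 0.0, 0.0, 0.0, -0.73, 0.0, 0.46, 0.0, 0.0, 0.0, -0.71, 0.0, 0.5, 0.0, 0.0, 0.0, -0.68, 0.0, 0.54, 0.0, 0.0, 0.0]
[-0.67, 0.0, 0.56, 0.0, 0.0, 0.0, -0.64, 0.0, 0.6, 0.0, 0.0, 0.0, -0.61, 0.0, 0.63, 0.0, 0.0, 0.0, -0.58, 0.0, 0.65, 0.0, 0.0, 0.0, -0.56, -0.01, 0.69, 0.0, 0.0, 0.0]
[-0.52, 0.0, 0.71, 0.0, 0.0, 0.0, -0.5, 0.0, 0.74, 0.0, 0.0, 0.0, -0.46, 0.0, 0.76, 0.0, 0.0, 0.0, -0.42, 0.0, 0.78, 0.0, 0.0, 0.0, -0.4, 0.0, 0.81, 0.0, 0.0, 0.0]
[-0.16, 0.0, 0.13, 0.0, 0.087, 0.0, -0.17, 0.0, 0.12, 0.0, 0.087, 0.0, -0.18, 0.0, 0.1, 0.0, 0.087, 0.0, -0.18, 0.0, 0.08, 0.0, 0.088, 0.0, -0.28, 0.0, 0.45, 0.0, 0.0, 0.0]
[-0.28, 0.0, 0.45, 0.0, 0.0, 0.0, -0.28, 0.0, 0.44, 0.0, 0.0, 0.0, -0.29, 0.0, 0.45, 0.0, 0.0, 0.0]
```

Call:
step_arm:
  plan: [-0.23,0.45,-3.22,0,0,0,-0.37,0.45,-2.84,0,0,0,-0.38,0.45,-2.84,0,0,0,-0.38,0.44,-2.85,0,0,0,1.07,0.7,-2.94,0,-0.087,0]

```text
time_s: 30.57
ee_pos: [525.6, -216.6, 289.5]
ee_rot: [-179.6, -14.5, 20.7]
force: [1.1, -0.0, -1.2]
gripper_width: 0.3
gripper_force: 0.0
```

Call:
step_arm:
  plan: [0.81,0.7,-3.02,0,-0.087,0,0.54,0.7,-3.07,0,-0.088,0,0.28,0.69,-3.11,0,-0.087,0,3.99,0.01,0,0,0,0,3.99,0.01,0,0,0,0]

```text
time_s: 30.98
ee_pos: [616.0, -207.8, 388.7]
ee_rot: [179.8, -0.3, 20.9]
force: [0.7, 0.2, -0.7]
gripper_width: 0.3
gripper_force: 0.0
```

Call:
step_arm:
  plan: [3.99,0,0,0,0,0,3.98,0.01,0,0,0,0,3.99,0,0,0,0,0,-0.5,0,1.99,0,0,0,-0.5,0,1.99,0,0,0]

```text
time_s: 31.4
ee_pos: [721.1, -167.2, 342.5]
ee_rot: [180.0, -0.1, 21.2]
force: [0.5, -0.1, 0.1]
gripper_width: 0.5
gripper_force: 0.0
```

Call:
step_arm:
  plan: [-0.49,0,1.98,0,0,0,-0.84,0,0.13,0,0,0,-0.84,0,0.14,0,0,0,-0.84,0,0.13,0,0,0,-0.83,0,0.14,0,0,0]

```text
time_s: 31.82
ee_pos: [680.8, -182.1, 319.9]
ee_rot: [-180.0, -0.0, 21.0]
force: [1.2, 0.7, 0.3]
gripper_width: 0.3
gripper_force: 0.4
```

Call:
step_arm:
  plan: [-0.77,0,0.39,0,0,0,-0.74,0,0.43,0,0,0,-0.73,0,0.46,0,0,0,-0.71,0,0.5,0,0,0,-0.68,0,0.54,0,0,0]

```text
time_s: 32.23
ee_pos: [647.2, -195.2, 297.4]
ee_rot: [180.0, -0.1, 21.0]
force: [0.9, -0.3, -0.3]
gripper_width: 0.3
gripper_force: 0.6
```

Call:
step_arm:
  plan: [-0.67,0,0.56,0,0,0,-0.64,0,0.6,0,0,0,-0.61,0,0.63,0,0,0,-0.58,0,0.65,0,0,0,-0.56,0,0.69,0,0,0]

```text
time_s: 32.65
ee_pos: [618.6, -206.2, 266.0]
ee_rot: [180.0, -0.1, 21.0]
force: [1.8, -0.1, 0.4]
gripper_width: 0.2
gripper_force: 0.7
```

Call:
step_arm:
  plan: [-0.52,0,0.71,0,0,0,-0.5,0,0.74,0,0,0,-0.46,0,0.76,0,0,0,-0.42,0,0.78,0,0,0,-0.4,0,0.81,0,0,0]

```text
time_s: 33.07
ee_pos: [596.7, -214.5, 227.4]
ee_rot: [180.0, -0.0, 21.0]
force: [1.0, 0.4, 0.9]
gripper_width: 0.5
gripper_force: 0.9
```

Call:
step_arm:
  plan: [-0.16,0,0.13,0,0.087,0,-0.17,0,0.12,0,0.087,0,-0.18,0,0.1,0,0.087,0,-0.18,0,0.08,0,0.088,0,0,0,0,0,0,0]

```text
time_s: 33.48
ee_pos: [587.2, -217.2, 221.1]
ee_rot: [-179.8, -19.9, 20.8]
force: [-0.6, 1.1, 0.6]
gripper_width: 0.4
gripper_force: 0.3
```

```bash
python3 - <<'E'
from h import *
np.set_printoptions(precision=1,suppress=True)
for i in range(2):
    w=viewer.grab_frame("wrist");st=sensors.state()
    print(st["time_s"],st["ee_pos"],st["force"],w["position"],[(np.round(q["location"]),round(q["score"],2),onz(w,q["location"],200)) for n in("lid_pad",) for q in viewer.pinpoint(n,w)[:2]])
E
```

```text
33.5333 [ 588.6 -217.1  221.8] [-0.4  0.2  1.3] [ 611.8 -208.7  396.4] [(array([263., 250.]), 0.66, array([ 584.6, -221.1,  200. ]))]
33.6333 [ 591.  -216.9  222.8] [0.2 0.4 1.8] [ 614.5 -208.2  397.7] []
```

Call:
step_arm:
  plan: [-0.28,0,0.45,0,0,0,-0.28,0,0.45,0,0,0,-0.28,0,0.45,0,0,0,-0.28,0,0.45,0,0,0,0,0,0,0,0,0]

```text
time_s: 34.1
ee_pos: [586.8, -218.0, 200.6]
ee_rot: [-179.9, -19.9, 21.0]
force: [0.2, -0.2, 1.2]
gripper_width: 0.8
gripper_force: 0.5
```

Call:
step_arm:
  plan: [-0.14,0,0.38,0,0,0,0,0,0,0,0,0]

```text
time_s: 34.27
ee_pos: [586.7, -218.0, 197.2]
ee_rot: [-179.9, -19.9, 21.0]
force: [1.1, -1.6, 1.1]
gripper_width: 0.5
gripper_force: 0.6
```

Call:
step_arm:
  plan: [-0.1,0,0.28,0,0,0,0,0,0,0,0,0]

```text
time_s: 34.43
ee_pos: [587.0, -218.2, 196.2]
ee_rot: [180.0, -20.0, 21.0]
force: [-2.8, -0.0, 7.2]
gripper_width: 0.3
gripper_force: 3.4
```

Call:
step_arm:
  plan: [-0.1,0,0.28,0,0,0,0,0,0,0,0,0]

```text
time_s: 34.6
ee_pos: [587.1, -218.3, 195.6]
ee_rot: [179.9, -20.1, 21.1]
force: [-8.9, 0.8, 17.4]
gripper_width: 0.6
gripper_force: 8.5
```

Call:
step_arm:
  plan: [-0.2,0,0.19,0,0,0,-0.1,0,0,0,0,0,0,0,0,0,0,0,0,0,0,0,0,0,0,0,0,0,0,0]

```text
time_s: 35.02
ee_pos: [586.9, -218.4, 195.4]
ee_rot: [179.8, -20.4, 21.1]
force: [-7.9, 3.1, 24.9]
gripper_width: 1.0
gripper_force: 12.1
```

```bash
python3 - <<'E'
from h import *
np.set_printoptions(precision=2,suppress=True)
for i in range(3):
    w=viewer.grab_frame("wrist");st=sensors.state();print(st["time_s"],st["ee_pos"],st["force"],st["torque"],st["ee_rot"],st["gripper_force"])
a=cv2.imread("pics/top0.png");t=viewer.grab_frame("top")["img"][...,::-1]
# change map (mean abs diff, 8px cells) left part of scene, catch region
R0,C0=170,250
d=np.abs(a.astype(int)-t).mean(2)[R0:R0+80,C0:C0+140];print(d.reshape(8,10,14,10).mean((1,3)).astype(int))
E
```

```text
35.0667 [ 586.87 -218.41  195.38] [-7.77  3.61 25.5 ] [0.9  0.57 0.32] [179.81 -20.45  21.07] 12.109904726967216
35.1167 [ 586.84 -218.39  195.36] [-7.77  3.96 24.71] [0.99 0.52 0.35] [179.82 -20.44  21.07] 12.112033227458596
35.1667 [ 586.85 -218.41  195.37] [-7.88  3.96 25.8 ] [0.91 0.56 0.23] [179.81 -20.44  21.07] 12.113286908715963
[[  9  44 115 100  96  69  34 136  56  10   8   3   5  10]
 [ 11  34  64  37  43  78  32  41  50  27  15   6  10   7]
 [ 32  32  36  50  32  23  36  71  48  50  65  32   7   8]
 [ 14  12  12  71 100  93 100 131  80  41  22  10   4   8]
 [ 11  11  12  33  86 126 134 105 106  54  20  37   7  11]
 [ 13  12  12  13  85  51  26  30  46  33  29  34  55  29]
 [ 14  14  12  12  19  15  37  36  29  10  17  50  34  31]
 [ 14  15  13  13  13  26  83  98  45  22  24  44  42  31]]
```

```bash
python3 - <<'E'
from h import *
np.set_printoptions(precision=0,suppress=True,linewidth=200)
t=viewer.grab_frame("top");s=viewer.grab_frame("side")
I={k:cv2.imread(f"pics/{k}.png") for k in("ut","top0","us","side0")}
print("ang(from cooker +x): r86/93/99 BGR-mean & (R-B) in ut | us")
for th in range(90,271,10):
    o=[]
    for k,p in(("top0",t),("ut",t),("us",s)):
        for r in(88,93,98):
            X=Rz(21)@np.array([r*np.cos(np.radians(th)),r*np.sin(np.radians(th)),138])+[655.3,-192,2]
            u=proj(p,X).round().astype(int);c=I[k][u[1],u[0]].astype(int);o.append(f"{int(c.mean())}/{c[2]-c[0]}")
        o.append("|")
    print(th,*o)
# interior: egg-coloured pixels (R-B>35) in ut within rim, their ray points at z=140
g=I["ut"].astype(int);m=((g[...,2]-g[...,0])>35).astype(np.uint8);n,l,st,c=cv2.connectedComponentsWithStats(m)
for i in range(1,n):
    if st[i,4]>15 and 250<c[i][0]<360 and 120<c[i][1]<230: print("blob",c[i],st[i,4],Rz(-21)@(onz(t,c[i],100)-[655.3,-192,0]))
E
```

```text
ang(from cooker +x): r86/93/99 BGR-mean & (R-B) in ut | us
90 163/5 173/5 137/5 | 174/6 184/6 147/4 | 174/6 186/8 151/7 |
100 161/6 172/5 155/5 | 99/1 106/3 111/4 | 97/2 107/4 108/5 |
110 161/5 158/4 101/8 | 100/2 109/3 101/2 | 64/2 72/2 76/3 |
120 73/68 99/28 137/11 | 95/1 109/4 108/2 | 88/4 84/6 87/2 |
130 163/4 173/6 173/6 | 104/4 109/3 109/3 | 97/3 96/6 95/4 |
140 135/5 173/6 166/6 | 93/2 107/4 105/3 | 100/2 100/3 99/3 |
150 166/6 174/6 173/6 | 177/6 187/6 185/7 | 100/6 97/5 99/5 |
160 149/4 174/6 163/5 | 158/5 185/7 175/6 | 102/5 102/5 98/4 |
170 110/2 174/6 174/6 | 118/3 186/6 186/7 | 100/4 102/6 102/5 |
180 154/5 174/6 176/5 | 165/6 186/6 188/6 | 100/4 100/4 102/3 |
190 155/6 174/6 147/4 | 166/5 186/7 156/5 | 103/3 101/3 103/2 |
200 79/19 77/30 149/3 | 170/5 185/6 169/5 | 103/5 103/4 102/5 |
210 69/60 66/55 62/54 | 170/6 186/6 182/6 | 105/3 103/4 103/3 |
220 62/57 57/53 58/52 | 177/6 185/7 184/6 | 101/4 101/4 103/5 |
230 145/6 98/15 55/48 | 171/5 185/5 144/5 | 102/5 102/4 102/4 |
240 158/6 173/6 160/5 | 169/5 184/7 171/5 | 101/4 102/3 102/6 |
250 172/5 176/5 169/5 | 183/6 186/5 183/6 | 103/5 102/4 99/4 |
260 168/6 174/5 126/2 | 180/6 184/7 135/1 | 104/2 101/4 101/5 |
270 162/6 172/5 130/2 | 175/6 183/6 139/3 | 102/5 101/4 100/3 |
blob [314. 175.] 147 [-26. -35. 100.]
blob [290. 187.] 229 [-32.  37. 100.]
```

Call:
step_arm:
  plan: [-0.3,0,0,0,0,0,-0.3,0,0,0,0,0,0,0,0,0,0,0]

```text
time_s: 35.57
ee_pos: [586.1, -218.8, 195.5]
ee_rot: [179.8, -21.1, 20.9]
force: [6.5, 11.3, 21.9]
gripper_width: 0.5
gripper_force: 11.7
```

Call:
step_arm:
  plan: [-0.3,0,0,0,0,0,-0.3,0,0,0,0,0,0,0,0,0,0,0]

```text
time_s: 35.82
ee_pos: [584.4, -220.6, 195.6]
ee_rot: [179.6, -21.5, 20.8]
force: [13.8, 14.9, 24.3]
gripper_width: 0.1
gripper_force: 12.4
```

```bash
python3 - <<'E'
from h import *
np.set_printoptions(precision=1,suppress=True)
t=viewer.grab_frame("top");s=viewer.grab_frame("side")
c=lambda x,y:np.array([x/2.759+110-.3,y/2.759+80-.3])
for a,b in(((465,247),(492,218)),((533,270),(565,262))):
    X,e=tri([(s,c(*a)),(t,c(*b))]);print(X,e,Rz(-21)@(X-[655.3,-192,2]))
st=sensors.state();print(st["time_s"],st["ee_pos"],st["force"])
# lid now: vent / top outline visible in top image: dark vent pixels near predicted places
for a in(0,.06): 
    X=Rz(21)@lidpt(a,105,32)+[655.3,-192,2];print(a,proj(t,X),proj(s,X))
u=proj(t,Rz(21)@lidpt(.03,105,32)+[655.3,-192,2]).round().astype(int)
print(t["img"][u[1]-9:u[1]+10,u[0]-9:u[0]+10].mean(2).astype(int))
E
```

```text
[ 690.9 -166.4   82. ] [0.4, 0.4] [42.4 11.1 80. ]
[ 647.  -236.6   85.7] [0.5, 0.5] [-23.8 -38.7  83.7]
35.9167 [ 584.4 -220.6  195.6] [13.4 14.5 24.5]
0 [301.1 166. ] [289.9 159.6]
0.06 [301.  164.8] [289.7 157.8]
[[ 89  88  71  70  88  93  88  86 100 140 173 180 178 179 179 180 180 179
  180]
 [ 85  87  78  78  88  91  92  98 120 164 179 180 180 180 180 180 180 181
  181]
 [104  92  87  86  90  95 107 129 151 175 180 180 179 180 181 180 181 181
  180]
 [150 128 116 110 117 128 144 166 176 180 180 179 180 181 180 181 180 181
  181]
 [175 171 167 159 167 172 175 180 181 179 178 180 180 179 181 181 180 182
  182]
 [177 180 179 177 179 180 181 181 179 178 180 180 181 181 180 181 181 182
  183]
 [176 177 177 178 179 179 180 178 180 180 180 181 180 181 181 181 181 182
  183]
 [176 176 178 178 179 178 179 179 180 180 181 181 181 182 181 181 181 182
  183]
 [176 177 178 178 178 179 179 179 180 180 180 181 182 182 183 182 183 182
  183]
 [178 176 178 179 179 180 179 179 180 180 181 182 182 182 182 182 183 184
  183]
 [177 178 178 179 179 179 180 181 181 182 181 183 182 182 183 183 184 184
  184]
 [178 178 178 179 179 179 180 181 182 182 181 183 182 183 183 185 185 184
  185]
 [178 178 178 179 180 180 181 181 182 181 183 182 183 184 185 184 186 187
  184]
 [177 179 180 180 180 181 181 182 182 182 183 183 185 186 184 177 181 176
  165]
 [178 180 180 179 181 180 181 181 183 183 184 184 186 185 168 147 155 138
  121]
 [179 179 180 180 180 182 181 183 184 185 184 174 172 166 136 113 115 109
  105]
 [180 180 179 181 181 182 182 183 184 183 167 137 125 122 111 105 106 106
  106]
 [180 180 182 182 183 182 182 185 183 169 135 110 104 106 106 107 108 109
  108]
 [180 181 181 182 182 183 183 186 180 155 118 105 106 107 109 108 109 108
  108]]
```

Call:
step_arm:
  plan: [0.5,0,0,0,0,0,-0.2,0,0.5,0,0,0,-0.2,0,0.5,0,0,0,0,0,0,0,0,0]

```text
time_s: 36.25
ee_pos: [582.1, -221.4, 180.6]
ee_rot: [179.7, -20.5, 21.0]
force: [4.0, 2.2, 11.4]
gripper_width: 0.5
gripper_force: 5.7
```

```bash
python3 - <<'E'
from h import *
np.set_printoptions(precision=2,suppress=True)
A=[]
for i in range(4):
    viewer.grab_frame("wrist");st=sensors.state();A.append(np.r_[st["ee_pos"],st["force"],st["torque"]])
A=np.mean(A,0);print(A,st["ee_rot"],st["gripper_force"])
F,T=A[3:6],A[6:9];M=Rz(-21)
c=np.cross(F,T)/(F@F)*1000
for h in(14,100,160,200,250): k=(-h-c[2])/F[2];print(h,M@(c+k*F))
E
```

```text
[ 582.13 -221.41  180.39    3.23    2.23   11.87    0.54   -0.79    0.05] [179.74 -20.52  21.  ] 5.883003186900169
14 [ 74.53  16.29 -14.  ]
100 [  46.85    9.57 -100.  ]
160 [  27.54    4.88 -160.  ]
200 [  14.67    1.76 -200.  ]
250 [  -1.42   -2.14 -250.  ]
```

The lid gave way and dropped by 15 mm. I'll lift off gently and check whether it stays shut.

Call:
step_arm:
  plan: [0.1,0,-0.3,0,0,0,0.34,0,-0.94,0,0,0,0.34,0,-0.94,0,0,0,0.34,0,-0.94,0,0,0,0,0,0,0,0,0]

```text
time_s: 36.87
ee_pos: [579.2, -221.9, 211.6]
ee_rot: [179.8, -20.1, 21.1]
force: [1.0, -0.3, 0.7]
gripper_width: 0.6
gripper_force: 0.0
```

Call:
step_arm:
  plan: [-0.8,0,-2.5,0,0,0,-2.5,0,-2.5,0,0,0,-3,0,-2,0,0,0,-3,0,0,0,0,0,0,0,0,0,0,0]

```text
time_s: 37.28
ee_pos: [469.9, -262.0, 241.9]
ee_rot: [-179.8, -19.8, 20.8]
force: [-0.8, 0.4, -1.3]
gripper_width: 0.9
gripper_force: 0.0
```

```bash
cat m.py | sed 's/d.json/d2.json/' > m2.py; sed -i 's/"d.json"/"d2.json"/' m2.py; python3 m2.py; python3 - <<'E'
from h import *
np.set_printoptions(precision=1,suppress=True)
t=viewer.grab_frame("top");s=viewer.grab_frame("side")
for a in(0,.06,.2,.93): 
    X=Rz(21)@lidpt(a,190,22)+[655.3,-192,2];print(a,proj(t,X),proj(s,X))
for p,f in((t,"ut"),(s,"us")):
    o=[]
    for xc in(-60,-40,-20,0):
        u=proj(p,Rz(21)@np.array([xc,0,150])+[655.3,-192,2]).round().astype(int);o.append((p["img"][u[1],u[0]].tolist(),cv2.imread(f"pics/{f}.png")[u[1],u[0],::-1].tolist()))
    print(o)
E
```

```text
[ 469.9 -262.   241.9]
wrist lever_tip [261. 199.] 0.65
wrist lid_hinge [260. 106.] 0.2
wrist lid_pad [262. 103.] 0.59
top lever_tip [319. 231.] 0.6
top cooker_rim [302. 169.] 0.97
top lid_hinge [172. 186.] 0.65
top lid_pad [312. 198.] 0.67
side cooker_rim [286. 163.] 0.7
side lid_hinge [274. 141.] 0.73
side lid_pad [304. 182.] 0.87
0 [313.  197.8] [305.3 183. ]
0.06 [313.3 196.7] [305.4 180.4]
0.2 [313.7 193.1] [305.  173.4]
0.93 [305.5 152.4] [291.1 127.2]
[([194, 191, 187], [39, 42, 43]), ([191, 189, 185], [39, 42, 44]), ([186, 184, 180], [40, 41, 43]), ([183, 180, 176], [99, 99, 97])]
[([190, 187, 183], [101, 112, 97]), ([194, 190, 185], [99, 107, 94]), ([189, 185, 182], [96, 105, 92]), ([187, 183, 180], [93, 103, 90])]
```

The lid stays shut: the pad is at top (312,198) and side (304,182), matching the predicted 0 rad. For the lever I first check the hand's clearance to the oil bottle.

```bash
python3 - <<'E'
from h import *
np.set_printoptions(precision=1,suppress=True)
t=viewer.grab_frame("top");s=viewer.grab_frame("side")
for n in("oil_bottle","honey"):
    for p in(t,s):
        for q in viewer.pinpoint(n,p)[:1]: print(n,q["location"],round(q["score"],2),onz(p,q["location"],0))
B=np.array([463,-403.])
for yaw,tilt in((21,20),(21,12),(36,12),(36,16)):
    T=R.from_euler('xyz',(180,-tilt,yaw),degrees=True)
    low=T.apply([-16,0,14]); L=np.array([655.3-174*.9336,-192-174*.3584,80]); tc=L-low
    d=[np.linalg.norm((tc+T.apply([x,y,-z]))[:2]-B) for x in(-38,0,38) for y in(-89,89) for z in(65,120,180) if (tc+T.apply([x,y,-z]))[2]<275]
    print(yaw,tilt,tc,"min to bottle centre",min(d),"far edge xc", (Rz(-21)@((tc+T.apply([16,0,14]))-[655.3,-192,0])),(Rz(-21)@((tc+T.apply([16,13.5,14]))-[655.3,-192,0]))[0])
    plan([(tc+[0,0,60],(180,-tilt,yaw),6),(tc+[0,0,24],(180,-tilt,yaw),3)])
E
```

```text
oil_bottle [364.3, 245.5] 0.7 [ 457.3 -387.4    0. ]
oil_bottle [201.1, 188.6] 0.66 [705.9  83.3   0. ]
honey [366.6, 210.1] 0.57 [ 557.9 -396.2    0. ]
21 20 [ 502.4 -250.7   98.6] min to bottle centre 39.508414887981125 far edge xc [-143.9   -0.    90.9] -143.93501425215015
[-0.01, 0.0, 1.5, 0.0, 0.0, 0.0, -0.01, 0.0, 1.5, 0.0, 0.0, 0.0, -0.02, 0.0, 1.5, 0.0, 0.0, 0.0, -0.01, 0.0, 1.49, 0.0, 0.0, 0.0, -0.02, 0.0, 1.5, 0.0, 0.0, 0.0]
[-0.01, -0.01, 1.49, 0.0, 0.0, 0.0, -0.41, 0.0, 1.13, 0.0, 0.0, 0.0, -0.41, 0.0, 1.13, 0.0, 0.0, 0.0, -0.42, 0.0, 1.13, 0.0, 0.0, 0.0]
21 12 [ 504.7 -249.8   97. ] min to bottle centre 43.5674572478794 far edge xc [-142.7   -0.    86.7] -142.70445489381754
[0.02, 0.0, 1.54, 0.0, -0.023, 0.0, 0.05, 0.0, 1.54, 0.0, -0.023, 0.0, 0.09, 0.0, 1.53, 0.0, -0.023, 0.0, 0.12, 0.0, 1.53, 0.0, -0.024, 0.0, 0.16, 0.0, 1.53, 0.0, -0.023, 0.0]
[0.19, -0.01, 1.52, 0.0, -0.024, 0.0, -0.25, 0.0, 1.17, 0.0, 0.0, 0.0, -0.25, 0.0, 1.18, 0.0, 0.0, 0.0, -0.25, 0.0, 1.17, 0.0, 0.0, 0.0]
36 12 [ 503.2 -246.9   97. ] min to bottle centre 51.521246747530256 far edge xc [-143.8   
[... 154 characters left out ...]
.042, 0.12, 0.01, 1.53, 0.012, -0.023, -0.042, 0.15, 0.03, 1.53, 0.012, -0.023, -0.042]
[0.18, 0.06, 1.53, 0.012, -0.024, -0.042, -0.25, 0.0, 1.17, 0.0, 0.0, 0.0, -0.25, 0.0, 1.18, 0.0, 0.0, 0.0, -0.24, 0.0, 1.17, 0.0, 0.0, 0.0]
36 16 [ 502.2 -247.6   97.9] min to bottle centre 39.36060391619719 far edge xc [-144.3    8.    88.8] -140.79888107467923
[0.0, -0.05, 1.51, 0.013, -0.012, -0.041, 0.01, -0.03, 1.52, 0.014, -0.011, -0.042, 0.03, -0.01, 1.51, 0.013, -0.012, -0.041, 0.05, 0.01, 1.52, 0.014, -0.011, -0.042, 0.07, 0.04, 1.51, 0.013, -0.012, -0.041]
[0.08, 0.06, 1.51, 0.014, -0.011, -0.042, -0.33, 0.0, 1.15, 0.0, 0.0, 0.0, -0.33, 0.0, 1.16, 0.0, 0.0, 0.0, -0.33, 0.0, 1.15, 0.0, 0.0, 0.0]
```

```bash
python3 - <<'E'
from h import *
np.set_printoptions(precision=1,suppress=True)
t=viewer.grab_frame("top")
print("cap",onz(t,(392.4,243.5),268))
B=np.array([461,-388.])
def rd(P,T,tc,z):  # distance in plan from P (at height z) to body rectangle slice at that height
    best=1e9
    for h in np.arange(65,230,5):
        for x in np.linspace(-38,38,9):
            for y in np.linspace(-89,89,19):
                q=tc+T.apply([x,y,-h])
                if q[2]<z: best=min(best,np.linalg.norm(q[:2]-P))
    return best
for yaw in(21,36,46):
  for tilt in(0,6,12):
    T=R.from_euler('xyz',(180,-tilt,yaw),degrees=True)
    L=np.array([655.3-173*.9336-6*.358,-192-173*.3584+6*.934,78]); tc=L-T.apply([-16 if tilt else -6,0,14])
    pads=[(Rz(21)@np.array([-100,y,0])+[655.3,-192,0])[:2] for y in(-28,0,28)]+[(Rz(21)@np.array([100*np.cos(a),100*np.sin(a),0])+[655.3,-192,0])[:2] for a in np.radians([120,140,160,200,220,240])]
    print(yaw,tilt,tc,"bottle",round(rd(B,T,tc,268),1),"lid",round(min(rd(p,T,tc,175) for p in pads),1),"fingerxc",[(Rz(-21)@(tc+T.apply([16,y,14])-[655.3,-192,0]))[0].round(1) for y in(-13.5,13.5)])
E
```

```text
cap [ 461.1 -390.4  268. ]
21 0 [ 497.2 -246.2   92. ] bottle 55.6 lid 29.1 fingerxc [np.float64(-151.0), np.float64(-151.0)]
21 6 [ 505.1 -243.2   93.6] bottle 47.9 lid 27.6 fingerxc [np.float64(-141.2), np.float64(-141.2)]
21 12 [ 503.5 -243.8   95. ] bottle 34.7 lid 36.7 fingerxc [np.float64(-141.7), np.float64(-141.7)]
36 0 [ 496.5 -244.9   92. ] bottle 75.1 lid 17.9 fingerxc [np.float64(-155.2), np.float64(-148.3)]
36 6 [ 503.3 -239.9   93.6] bottle 65.5 lid 16.4 fingerxc [np.float64(-145.8), np.float64(-138.8)]
36 12 [ 501.9 -240.9   95. ] bottle 45.4 lid 25.4 fingerxc [np.float64(-146.3), np.float64(-139.3)]
46 0 [ 495.8 -244.1   92. ] bottle 89.8 lid 8.1 fingerxc [np.float64(-158.8), np.float64(-147.4)]
46 6 [ 501.7 -238.    93.6] bottle 80.2 lid 6.8 fingerxc [np.float64(-149.9), np.float64(-138.5)]
46 12 [ 500.5 -239.2   95. ] bottle 60.0 lid 15.6 fingerxc [np.float64(-150.3), np.float64(-138.9)]
```

```bash
python3 - <<'E'
from h import *
plan([((485,-246,200),(180,-6,34),5),((493,-245,114),(180,-6,34),5)])
E
```

```text
[-0.01, -0.21, 0.92, 0.01, -0.049, -0.044, 0.05, -0.2, 0.92, 0.01, -0.049, -0.044, 0.1, -0.19, 0.92, 0.01, -0.048, -0.044, 0.15, -0.18, 0.91, 0.01, -0.049, -0.045, 0.21, -0.16, 0.91, 0.011, -0.048, -0.045]
[-0.04, 0.07, 1.73, 0.0, 0.0, 0.0, -0.04, 0.07, 1.72, 0.0, 0.0, 0.0, -0.04, 0.07, 1.73, 0.0, 0.0, 0.0, -0.03, 0.08, 1.72, 0.0, 0.0, 0.0, -0.04, 0.07, 1.73, 0.0, 0.0, 0.0]
```

Call:
step_arm:
  plan: [0,-0.21,0.92,0.01,-0.049,-0.044,0.05,-0.2,0.92,0.01,-0.049,-0.044,0.1,-0.19,0.92,0.01,-0.048,-0.044,0.15,-0.18,0.91,0.01,-0.049,-0.045,0.21,-0.16,0.91,0.011,-0.048,-0.045]

```text
time_s: 38.9
ee_pos: [485.4, -246.0, 199.9]
ee_rot: [180.0, -5.9, 34.1]
force: [0.5, -0.5, -0.3]
gripper_width: 0.1
gripper_force: 0.0
```

Call:
step_arm:
  plan: [-0.04,0.07,1.73,0,0,0,-0.04,0.07,1.72,0,0,0,-0.04,0.07,1.73,0,0,0,-0.03,0.08,1.72,0,0,0,-0.04,0.07,1.73,0,0,0]

```text
time_s: 39.32
ee_pos: [493.3, -244.9, 113.2]
ee_rot: [180.0, -6.0, 34.0]
force: [0.0, 0.4, -0.6]
gripper_width: 0.7
gripper_force: 0.0
```

Call:
step_arm:
  plan: [0,0,0,0,0,0,-0.03,0,0.3,0,0,0,-0.03,0,0.3,0,0,0,0,0,0,0,0,0]

```text
time_s: 39.65
ee_pos: [493.4, -245.3, 108.6]
ee_rot: [179.9, -6.0, 34.0]
force: [-0.3, -0.1, 1.0]
gripper_width: 0.5
gripper_force: 0.0
```

Call:
step_arm:
  plan: [-0.03,0,0.3,0,0,0,-0.03,0,0.3,0,0,0,0,0,0,0,0,0]

```text
time_s: 39.9
ee_pos: [493.2, -245.2, 102.0]
ee_rot: [179.9, -6.0, 34.0]
force: [0.7, -0.6, 0.8]
gripper_width: 0.3
gripper_force: 0.6
```

Call:
step_arm:
  plan: [-0.03,0,0.3,0,0,0,0,0,0,0,0,0]

```text
time_s: 40.07
ee_pos: [493.2, -245.0, 98.7]
ee_rot: [180.0, -6.0, 34.0]
force: [1.0, -1.7, 1.4]
gripper_width: 0.3
gripper_force: 0.5
```

Call:
step_arm:
  plan: [-0.03,0,0.3,0,0,0,-0.03,0,0.3,0,0,0,0,0,0,0,0,0]

```text
time_s: 40.32
ee_pos: [493.4, -244.9, 92.5]
ee_rot: [180.0, -6.0, 34.0]
force: [-0.2, 0.0, 1.7]
gripper_width: 0.7
gripper_force: 0.7
```

Call:
step_arm:
  plan: [-0.03,0,0.3,0,0,0,0,0,0,0,0,0]

```text
time_s: 40.48
ee_pos: [493.5, -245.0, 91.2]
ee_rot: [180.0, -6.1, 34.0]
force: [-4.1, 0.6, 10.5]
gripper_width: 0.3
gripper_force: 5.6
```

Call:
step_arm:
  plan: [-0.02,0,0.2,0,0,0,0,0,0,0,0,0]

```text
time_s: 40.65
ee_pos: [493.6, -245.0, 90.7]
ee_rot: [179.9, -6.1, 34.1]
force: [-6.7, 0.8, 20.0]
gripper_width: 0.0
gripper_force: 10.7
```

The lever met its hard stop at 20 N. I'll retreat straight up and back, then check the final state.

Call:
step_arm:
  plan: [0.05,0,-0.5,0,0,0,0.1,0,-1,0,0,0,0,0,-3,0,0,0,0,0,-4,0,0,0,0,0,-4,0,0,0]

```text
time_s: 41.07
ee_pos: [482.9, -250.6, 212.8]
ee_rot: [-179.8, -6.0, 34.0]
force: [0.7, -0.1, -0.2]
gripper_width: 0.3
gripper_force: 0.0
```

Call:
step_arm:
  plan: [0,0,-4,0,0,0,-2,0,-4,0,0,0,-3,0,-2,0,0,0,-3,0,0,0,0,0,0,0,0,0,0,0]

```text
time_s: 41.48
ee_pos: [407.4, -302.8, 302.1]
ee_rot: [179.9, -5.9, 33.9]
force: [-0.4, -0.0, -0.8]
gripper_width: 1.0
gripper_force: 0.0
```

```bash
python3 - <<'E'
from h import *
np.set_printoptions(precision=1,suppress=True)
t=viewer.grab_frame("top");s=viewer.grab_frame("side");w=viewer.grab_frame("wrist")
st=sensors.state();print(st["time_s"],st["ee_pos"],st["force"])
for n in("lid_pad","lever_tip","spoon_bowl","rest_dish","spoon_rest","mug","oil_bottle","honey"):
    print(n,[(m,np.round(q["location"],1).tolist(),round(q["score"],2)) for m,p in(("t",t),("s",s),("w",w)) for q in viewer.pinpoint(n,p)[:1]])
for r,z in((0,93),(1,77)):
    X=Rz(21)@np.array([-167+3*r,0,z])+[655.3,-192,0];print("lever pred",z,proj(t,X),proj(s,X),proj(w,X))
for p,f in((t,"top0"),(s,"side0")):
    a=cv2.imread(f"pics/{f}.png")[...,::-1].astype(int);d=(np.abs(a-p["img"]).mean(2)>40).astype(np.uint8)
    n,l,S,c=cv2.connectedComponentsWithStats(d);print(f,[(S[i].tolist()) for i in range(1,n) if S[i,4]>25])
E
```

```text
41.6333 [ 410.4 -300.5  300.5] [-0.3 -0.5  0.1]
lid_pad [('t', [313.5, 200.3], 0.84), ('s', [307.4, 180.2], 0.69), ('w', [290.2, 13.6], 0.61)]
lever_tip [('t', [322.1, 231.3], 0.6), ('w', [268.5, 111.3], 0.65)]
spoon_bowl [('t', [175.7, 182.7], 0.87), ('s', [182.5, 210.2], 0.94)]
rest_dish [('t', [171.7, 185.6], 0.56), ('s', [176.2, 208.9], 0.6), ('w', [289.5, 1.5], 0.55)]
spoon_rest [('t', [172.9, 184.8], 0.84), ('s', [180.4, 208.0], 0.84)]
mug [('t', [360.5, 176.2], 0.94), ('s', [151.0, 235.6], 0.64), ('w', [388.2, 81.6], 0.58)]
oil_bottle [('t', [364.2, 241.5], 0.93), ('s', [288.8, 166.9], 0.72), ('w', [325.0, 184.3], 0.98)]
honey [('t', [365.2, 213.3], 0.84), ('w', [357.5, 134.7], 0.62)]
lever pred 93 [321.  229.3] [318.3 217.8] [266.5 108.5]
lever pred 77 [319.7 228.4] [317.1 219.6] [266.7 107.3]
top0 [[303, 119, 15, 10, 66], [317, 119, 8, 12, 42], [267, 122, 83, 85, 4073], [254, 135, 15, 24, 203], [330, 145, 10, 28, 40], [262, 160, 10, 33, 119], [93, 179, 176, 101, 5238], [198, 189, 14, 5, 44], [230, 195, 40, 9, 135], [257, 218, 12, 9, 42], [99, 233, 17, 18, 88], [386, 235, 15,
[... 755 characters left out ...]
172, 14, 21, 156], [354, 175, 9, 8, 42], [349, 188, 21, 20, 296], [335, 192, 15, 8, 45], [174, 201, 140, 79, 4552], [385, 201, 10, 22, 77], [106, 204, 160, 180, 7200], [197, 206, 12, 8, 62], [304, 210, 21, 13, 144], [207, 213, 14, 7, 64], [327, 214, 30, 12, 145], [370, 224, 19, 26, 244], [318, 239, 31, 19, 323], [349, 246, 29, 20, 343], [305, 252, 34, 38, 788], [327, 256, 43, 43, 809], [112, 258, 15, 16, 61], [0, 273, 69, 111, 4733], [74, 278, 29, 35, 244], [85, 291, 24, 34, 103], [72, 297, 12, 11, 49], [59, 306, 14, 5, 28], [124, 308, 20, 27, 165], [121, 336, 12, 22, 82], [263, 347, 57, 37, 615], [65, 348, 22, 12, 66], [107, 360, 15, 24, 109], [72, 365, 30, 19, 361], [16, 374, 24, 10, 133]]
```

```bash
python3 - <<'E'
from h import *
for m in("top","side"):
    a=cv2.imread(f"pics/{m}0.png");b=viewer.grab_frame(m)["img"][...,::-1]
    for I in(a,b):
        h=cv2.cvtColor(np.ascontiguousarray(I),cv2.COLOR_BGR2HSV);k=((h[...,0]>17)&(h[...,0]<30)&(h[...,1]>130)&(h[...,2]>40)).astype(np.uint8)
        k[:,:345]=0;k[:180]=0
        n,l,S,c=cv2.connectedComponentsWithStats(k);print(m,[(c[i].round(1).tolist(),int(S[i,4])) for i in range(1,n) if S[i,4]>40])
    A,B=[cv2.Canny(np.ascontiguousarray(x),40,120)for x in(a,b)]
E
```

```text
top [([391.5, 244.2], 169)]
top []
side []
side []
```

Call:
step_arm:
  plan: [-1,-3,-2,0,0,0,0,-4,0,0,0,0,0,-4,0,0,0,0,0,-4,0,0,0,0,0,0,0,0,0,0]

```text
time_s: 43.35
ee_pos: [312.2, -178.5, 319.9]
ee_rot: [-179.8, -6.0, 34.1]
force: [-0.1, 0.6, -0.6]
gripper_width: 0.7
gripper_force: 0.0
```

```bash
python3 - <<'E'
from h import *
a=cv2.imread("pics/top0.png");t=viewer.grab_frame("top");b=t["img"][...,::-1];st=sensors.state();print(st["ee_pos"],st["time_s"])
for I in(a,b):
    h=cv2.cvtColor(np.ascontiguousarray(I),cv2.COLOR_BGR2HSV);k=((h[...,0]>17)&(h[...,0]<30)&(h[...,1]>130)&(h[...,2]>40)).astype(np.uint8);k[:,:345]=0;k[:180]=0
    n,l,S,c=cv2.connectedComponentsWithStats(k);print([(c[i].round(1).tolist(),int(S[i,4])) for i in range(1,n) if S[i,4]>40])
s=viewer.grab_frame("side")
for n in("lid_pad","mug","honey","oil_bottle","glass","pepper_mill","spice_jar"): print(n,[(m,np.round(q["location"],1).tolist(),round(q["score"],2)) for m,p in(("t",t),("s",s)) for q in viewer.pinpoint(n,p)[:1]])
E
```

```text
[ 314.60711385 -181.11253595  320.25234266] 43.4
[([391.5, 244.2], 169)]
[([391.4, 244.2], 169)]
lid_pad [('t', [314.3, 195.8], 0.69), ('s', [306.7, 180.1], 0.7)]
mug [('t', [362.2, 180.7], 0.56)]
honey [('t', [366.3, 209.9], 0.91)]
oil_bottle [('t', [363.9, 241.6], 0.91), ('s', [360.7, 238.0], 0.45)]
glass [('t', [135.1, 142.8], 0.65), ('s', [144.4, 183.7], 0.71)]
pepper_mill [('t', [197.4, 152.0], 0.74), ('s', [122.3, 257.1], 0.66)]
spice_jar [('t', [245.7, 178.0], 0.48), ('s', [245.0, 197.1], 0.62)]
```

The bottle hasn't moved, the other objects are where they were, and the lid is still shut. I'm handing the job in.

```bash
python3 -c "
from workcell import env
print(env.job_done())"
```

```text
the job is handed in; nothing more can be done
None
```

I handed the job in at about 43 s: spoon on its rest, lid latched shut by itself, lever pressed to its stop, and every bystander I could check unmoved; the lid took three closings, and one early press reached about 45 N at the fingertips.

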